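Dress the block scraper's edge with a flat file

ROBOT

A 7-joint arm with a two-finger parallel gripper is mounted at the origin on the work surface. World frame = base frame: x ahead of the robot, y to its left, z up, the work surface at z = 0. Lengths are in m, angles in rad, forces in N, time in s.
With the tool pointing down it reaches from about 0.4 to 0.85 m from the base axis. Payload 10.4 kg.
Tool frame: the origin (TCP) lies midway between the tips of the shut fingers; the grasp point (between the pads) lies 19 mm behind it; z points along the fingers, y is the direction in which the jaws open and shut (so a half turn about z gives the same grasp; the last joint's range is limited). The gripper opens to 85 mm and grips with 20 to 120 N. Pads are 22 mm wide; open, the fingers measure 114 mm over their backs; the gripper's body (76 mm by 85 mm) begins 54 mm behind the grasp point. The pads swing forward as they close: fully open they stand 13 mm farther back than shut.
Start: joints at [1.194, 0.332, -0.065, 1.46, 0.022, 1.35, -0.088], TCP at [0.217, -0.586, 0.231] pointing down, gripper open.
Joint ranges: [-2.6, 2.6], [-0.5, 2.12], [-1.47, 1.34], [0.16, 2.42], [-1.27, 4.41], [0.06, 2.06], [-2.6, 2.6]. Speed limits (rad/s): [2.22, 2.22, 2.79, 2.79, 3.14, 3.14, 3.14].

INTERFACE

Orientations are given as a unit quaternion [x, y, z, w].
In Python, from workcell import get_obs, camera, calibration, hand_in gives the robot as it stands.
- The arm moves only by the shell command python3 -m handwheel 'ROWS' [FORCE]. ROWS is JSON, a list of rows, each an object with "jaw": the finger opening in mm, from 0 to 85.4; "delta_pos": the shift along the tool's x, y, z scaled (see below), a list of three; "turn": the turn about the tool's z scaled (see below). In form: [{"jaw": jaw, "delta_pos": [tx, ty, tz], "turn": turn}, ...]. A call has 1 to 10 rows; each row is the pose to reach, as a shift and turn from the pose commanded when the call began, along the tool's axes at that moment, turning the shorter way round; what a row does not reach only later rows make up. The controller multiplies each number of a shift by 1 m and each number of a turn by pi rad. A row lasts 1/12 s, in which the tool goes at most 41.7 mm and 7.16 degrees, less where a joint would pass 70% of its speed; a pose out of reach is approached as far as the arm can. A call with a number of a shift or a turn outside -1 to 1 is refused whole. A call with a gripper value outside its range is refused whole. The fingers move at their own pace and stop on an object; FORCE is the grip in N (left out, the last holds). Time passes only in rows, so rows that repeat a pose let the fingers close. It gives the time, the measured TCP pose, the force and the opening at its end, in the units of the state.
- get_obs(): the state, without advancing time (a new reading comes with each control period).
- camera(name): name is "scene" or "top" or "wrist"; returns the picture (400x640x3 uint8, red, green, blue); there is no depth.
- calibration(name): a dict with "mtx" (3x3 intrinsics, pixels), "rvec" (rotation vector, rad) and "tvec" (3), from world to camera coordinates, as OpenCV has them. Camera axes: x right, y down, z forward; pixel columns grow to the right and rows downward; lengths in m; the calibration is good to about 2 mm. A picture is of the moment at which its call begins: read the wrist's pose just before it. calibration takes no time and is no camera call; for the wrist camera it gives the pose at the moment of the call.
- hand_in(): hands the job in, once; it reports no verdict.
The state is a dict: "clock": time; "joint_pos": joint angles; "joint_velocities": joint speeds; "tau": joint torques, N m; "position": TCP position; "ee_rot": TCP orientation; "ft_force": force on the tool from outside, world axes, zero at the start; "torque": the same for the moment, N m; "grip_width": opening from 0.0 (shut) to 1.0 (fully open).
Only numpy, scipy, OpenCV 4.12 (cv2) and the standard library are available. Lean on these libraries where they do the work, as an engineer would, in place of code of your own. Each camera call takes 0.05 s, during which the arm holds its last target.

TASK

Take the flat file by its handle and dress the bevelled edge of the block scraper held in the stand: at least three full-length forward strokes from tip to heel, the file lying flat on the sloping bevel with light pressure and its tip leading away from the bevelled side, lifted off the blade for every return. Then lay the file down flat inside the empty part of the wooden trough and let go, leaving everything else where it is.

Things in the scene. Friction and masses are not known exactly. Their poses are not given: they have to be found in the camera images.
- file: flat file, loose, 200 mm long, about 0.17 kg, on the chopping board beside a round steel with the same handle (the two swap places). Origin: middle of its length, on its flat underside; x points along it to the tip, z up. Steel blade from x = -15 mm (heel) to x = +100 mm (tip), 22 mm wide (y), 6 mm thick (z 0 to 6 mm). Balance point about x = +15 mm.
- file_tip (a point): point at the tip end of the file, on the underside, mid-width: (100, 0, 0) mm in the file's frame
- file_heel (a point): point where the file's blade meets the handle, on the underside: (-15, 0, 0) mm in the file's frame
- file_grip (a point): point in the handle where to grip: (-35, 0, 13) mm in the file's frame. The wooden handle runs from x = -100 to -15 mm, 24 mm wide (y), 26 mm high (z 0 to 26 mm); undersides of handle and blade are flush. Grip it across y, near its front end as here, and firmly (about 100 N), or the file pitches in the hand.
- stand: fixed filing stand: wooden base 150 x 100 x 18 mm (reaching x = -115 to +35 mm), steel sleeve and a telescopic post with a clamp holding a block scraper, edge up. Origin on the table, z up; x is the forward direction of the strokes, roughly away from the robot. The scraper's steel blade is 120 mm long (y = -60 to +60 mm), 6 mm thick and leans 30 degrees towards +x.
- bevel_foot (a point): point of the stand at table height, at (20, 0, 0) mm in its frame, same axes, straight below the middle of the blade's bevel. The bevel is 12 mm wide and faces -x and up: it rises 30 degrees towards +x (normal (-0.5, 0, 0.866), forward stroke along (0.866, 0, 0.5)). Its middle is 140 to 160 mm above this point: the post is locked rigid at an unknown height each time: find it by touch.
- board: fixed chopping board 270 x 210 x 18 mm on which file and round steel lie side by side, 80 to 100 mm apart; origin: centre of its underside, x along its length
- trough: fixed wooden trough 310 (x) x 200 (y) x 36 mm outside, walls and floor 10 mm thick, open on top; origin: centre of its underside. A wooden spoon lies in it along x near y = +65 mm (its extent about y = +45 to +85 mm); the part at y below +30 mm is empty. It and the board swap sides of the table.
- steel: round sharpening steel, loose, 200 mm long, 10 mm rod with the same wooden handle and the same frame as the file; not to be used, lies beside the file
- spoon: wooden spoon, 190 mm, loose in the trough; origin: centre of its underside
- bowl: shallow white bowl, 100 mm across, 38 mm high, loose, between robot and stand; origin: centre of its underside
- bottle: green glass bottle, 70 mm across, 220 mm high, loose, far right; origin: centre of its underside
- mug: white mug, 80 mm across, 90 mm high, loose, far left; origin: centre of its underside
- mustard: mustard jar, 72 mm across, 80 mm high, loose, far right; origin: centre of its underside
There are look-alikes about, which are no part of the job. What is shaped like the file but red is not meant.

How it is judged:
By the outcome, as a careful person would: the job done as asked, in the order asked, and still so for the second after the job is handed in, with the robot touching nothing.
It also fails if it takes over 64 s, if anything falls off the work surface, if the arm or the gripper's body presses on something with over 40 N, if the wrist force passes 120 N, or if a joint passes its speed limit or range.

## Working session

There is one attempt and no reset: what is moved stays moved. The work goes in short steps, Python scripts to look and compute and a shell command to move; the robot and the scene stay as the last step left them, time stands still between calls to the robot, and variables do not carry over. Pictures are saved under pics/ and viewed, and the job is handed in when it is done.

```bash
ls; mkdir -p pics
python3 - <<'E'
from workcell import *
import cv2
o=get_obs();print(o)
for n in ("scene","top","wrist"):
    c=calibration(n);print(n,c)
    cv2.imwrite(f"pics/{n}0.png",camera(n)[:,:,::-1])
E
```

```text
pics
{'clock': 0.0, 'joint_pos': array([ 1.19440297,  0.33286956, -0.06472309,  1.46096214,  0.02157796,
        1.34989891, -0.08853382]), 'joint_velocities': array([-0.0005457 , -0.00162007, -0.00145598,  0.00024521,  0.00148947,
        0.00091137, -0.00010988]), 'tau': array([-2.75878174e-04, -6.25450230e+01,  4.88369528e-02, -3.91613746e+01,
        1.60568784e-02,  9.72759415e-03,  1.45346502e-05]), 'position': array([ 0.21641715, -0.58592337,  0.23050748]), 'ee_rot': array([ 9.84393880e-01,  1.75977748e-01, -1.46136110e-04, -7.06768805e-04]), 'ft_force': array([-1.00714995,  0.92882959, -0.25274486]), 'torque': array([-0.04835042,  0.00468915,  0.01877261]), 'grip_width': 1.0065330402133965}
scene {'mtx': array([[512.68554922,   0.        , 313.4741159 ],
       [  0.        , 512.68554922, 202.58301091],
       [  0.        ,   0.        ,   1.        ]]), 'rvec': array([ 2.24384074,  0.74751659, -0.30361681]), 'tvec': array([-0.36374545, -0.18643223,  1.99577361])}
top {'mtx': array([[450.79263682,   0.        , 322.82139128],
       [  0.        , 450.79263682, 212.26646935],
       [  0.        ,   0.        ,   1.        ]]), 'rvec': array([ 2.16664679, -2.21184344,  0.06670497]), 'tvec': array([-0.04738246,  0.51161453,  1.44534014])}
wrist {'mtx': array([[345.13215237,   0.        , 316.33086867],
       [  0.        , 345.13215237, 199.97018821],
       [  0.        ,   0.        ,   1.        ]]), 'rvec': array([-2.36313024,  1.64310925,  0.25762849]), 'tvec': array([-0.62434203, -0.03971237,  0.37922241])}
```

View pics/scene0.png

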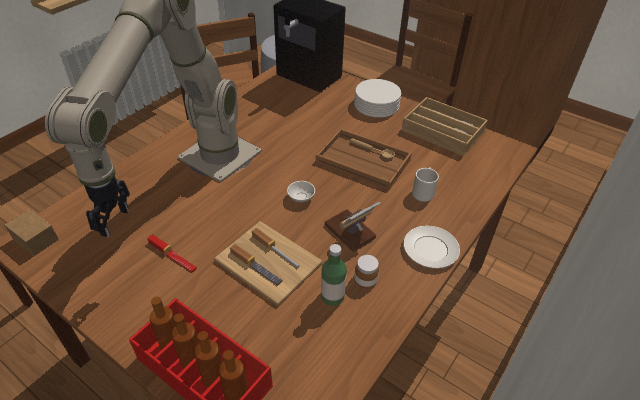

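View pics/top0.png

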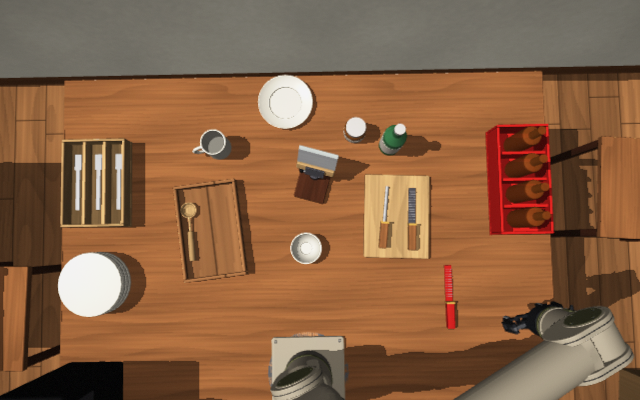

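View pics/wrist0.png

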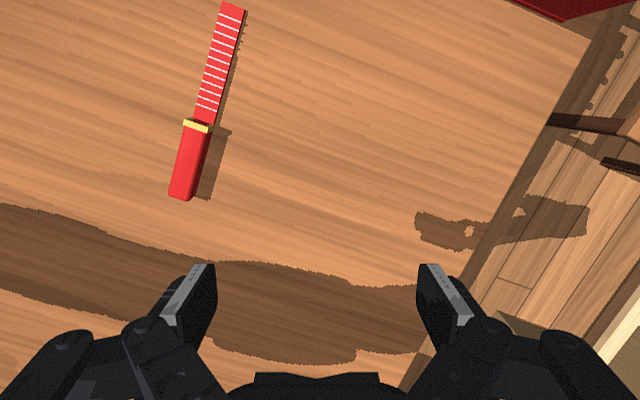

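```bash
cat > h.py <<'E'
from workcell import *
import cv2, numpy as np
from scipy.spatial.transform import Rotation as R
def px2w(cal,uv,z):
    Rm=cv2.Rodrigues(cal["rvec"])[0]; t=np.array(cal["tvec"])
    c=-Rm.T@t; d=Rm.T@np.linalg.inv(cal["mtx"])@np.array([uv[0],uv[1],1.])
    return c+d*(z-c[2])/d[2]
def w2px(cal,p):
    return cv2.projectPoints(np.array([p],float),cal["rvec"],cal["tvec"],cal["mtx"],None)[0].ravel()
def tri(obs): # [(cal,uv)]
    A=[];b=[]
    for cal,uv in obs:
        Rm=cv2.Rodrigues(cal["rvec"])[0]; t=np.array(cal["tvec"]);c=-Rm.T@t
        d=Rm.T@np.linalg.inv(cal["mtx"])@np.array([uv[0],uv[1],1.]);d/=np.linalg.norm(d)
        P=np.eye(3)-np.outer(d,d);A.append(P);b.append(P@c)
    x=np.linalg.lstsq(np.vstack(A),np.hstack(b),rcond=None)[0];return x
E
python3 - <<'E'
from h import *
t=cv2.imread("pics/top0.png"); s=cv2.imread("pics/scene0.png")
def crop(im,x0,y0,w,h,k,n): cv2.imwrite(n,cv2.resize(im[y0:y0+h,x0:x0+w],None,fx=k,fy=k,interpolation=cv2.INTER_CUBIC))
crop(t,355,165,90,100,6,"pics/c_board.png")
crop(t,280,135,70,80,7,"pics/c_stand.png")
crop(t,165,170,90,120,5,"pics/c_trough.png")
crop(s,210,180,180,130,4,"pics/c_scene.png")
c=calibration("top");print(w2px(c,[0,0,0]),w2px(c,[.5,0,0]))
c=calibration("wrist");print(w2px(c,[.5,-.3,0]))
E
```

```text
[308.04309419 371.83587253] [305.21016294 216.13905046]
[  98.31949465 -298.16394803]
```

View pics/c_board.png

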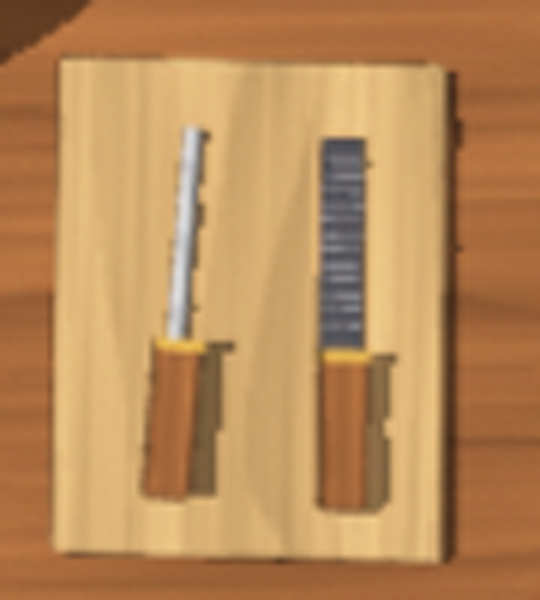

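View pics/c_stand.png

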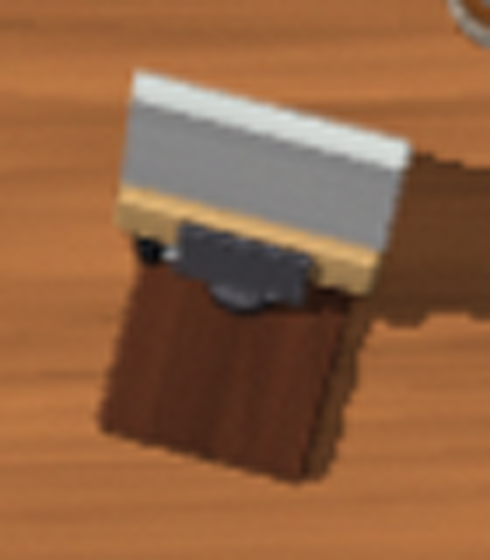

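View pics/c_trough.png

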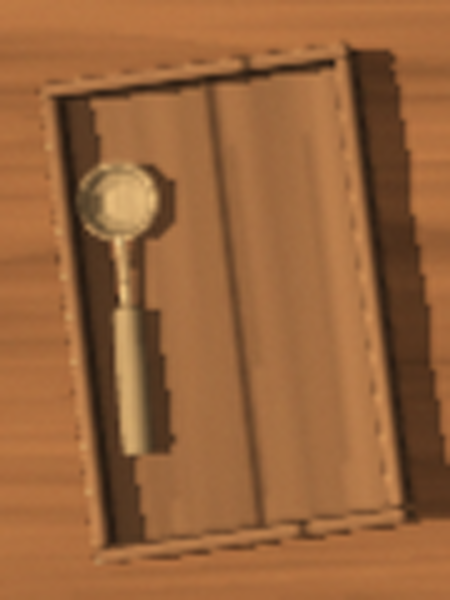

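View pics/c_scene.png

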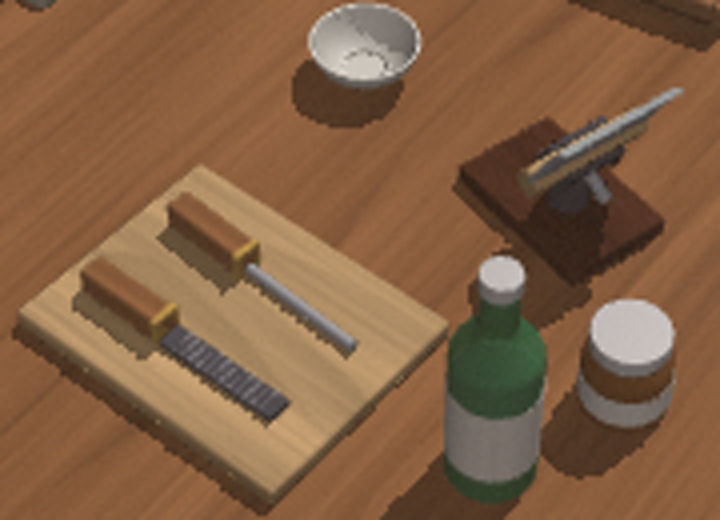

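Run:
```python
from h import *
c=calibration("top")
b=lambda u,v:(u/6+355,v/6+165)
s=lambda u,v:(u/7+280,v/7+135)
t=lambda u,v:(u/5+165,v/5+170)
p=lambda n,uv,z:print(n,np.round(px2w(c,uv,z),4))
p("tip",b(342,138),.024);p("collar",b(345,352),.044);p("rear",b(343,508),.044)
p("steel rear",b(165,497),.044);p("steel tip",b(192,127),.028)
for z in (.143,.153,.163):
  p("edgeL %g"%z,s(135,72),z);p("edgeR",s(412,142),z)
p("lowL",s(130,100),.147);p("lowR",s(405,168),.147)
p("baseNL",s(100,432),.018);p("baseNR",s(300,482),.018)
for n,q in (("tFL",(43,92)),("tFR",(348,45)),("tNR",(408,518)),("tNL",(98,558))):p(n,t(*q),.036)
```

```text
tip [ 0.5826 -0.3478  0.024 ]
collar [ 0.4667 -0.3417  0.044 ]
rear [ 0.3845 -0.3379  0.044 ]
steel rear [ 0.3922 -0.2443  0.044 ]
steel tip [ 0.5898 -0.2666  0.028 ]
edgeL 0.143 [0.7045 0.0082 0.143 ]
edgeR [ 0.6718 -0.1093  0.143 ]
edgeL 0.153 [0.7023 0.0077 0.153 ]
edgeR [ 0.6699 -0.1089  0.153 ]
edgeL 0.163 [0.7002 0.0072 0.163 ]
edgeR [ 0.6681 -0.1085  0.163 ]
lowL [0.6916 0.0103 0.147 ]
lowR [ 0.66   -0.1059  0.147 ]
baseNL [0.5628 0.0336 0.018 ]
baseNR [ 0.5377 -0.0586  0.018 ]
tFL [0.5959 0.4192 0.036 ]
tFR [0.6222 0.2232 0.036 ]
tNR [0.3195 0.1877 0.036 ]
tNL [0.2983 0.3844 0.036 ]
```

```bash
cat >> h.py <<'E'
def plan(target,yaw_deg):
    """shift & turn in move units from current measured pose; yaw=desired world angle of tool x"""
    o=get_obs();Rm=R.from_quat(o["ee_rot"]).as_matrix()
    d=Rm.T@(np.array(target)-o["position"]); yaw=np.degrees(np.arctan2(Rm[1,0],Rm[0,0]))
    print("pos",np.round(o["position"],4),"yaw",round(yaw,2),"axis z",np.round(Rm[:,2],3),"delta",np.round(d,4),"turn",round(-(yaw_deg-yaw)/180,4))
def st():
    o=get_obs();print("t %.2f"%o["clock"],"pos",np.round(o["position"],4),"F",np.round(o["ft_force"],1),"T",np.round(o["torque"],2),"grip",round(o["grip_width"],3))
E
python3 -c "
from h import *
plan([.4465,-.3411,.16],-2.9)"
```

```text
pos [ 0.2164 -0.586   0.2307] yaw 20.27 axis z [-0.     0.001 -1.   ] delta [ 0.3007 -0.15    0.0709] turn 0.1287
```

```bash
python3 -m handwheel '[{"jaw":85,"delta_pos":[0.301,-0.150,0.07],"turn":0.1287},{"jaw":85,"delta_pos":[0.301,-0.150,0.07],"turn":0.1287},{"jaw":85,"delta_pos":[0.301,-0.150,0.07],"turn":0.1287},{"jaw":85,"delta_pos":[0.301,-0.150,0.07],"turn":0.1287},{"jaw":85,"delta_pos":[0.301,-0.150,0.07],"turn":0.1287},{"jaw":85,"delta_pos":[0.301,-0.150,0.07],"turn":0.1287},{"jaw":85,"delta_pos":[0.301,-0.150,0.07],"turn":0.1287},{"jaw":85,"delta_pos":[0.301,-0.150,0.07],"turn":0.1287},{"jaw":85,"delta_pos":[0.301,-0.150,0.07],"turn":0.1287},{"jaw":85,"delta_pos":[0.301,-0.150,0.07],"turn":0.1287}]'
python3 - <<'E'
from h import *
plan([.4465,-.3411,.16],-2.9)
im=camera("wrist");c=calibration("wrist")
import pickle;pickle.dump(c,open("w1.pkl","wb"))
cv2.imwrite("pics/w1.png",im[:,:,::-1])
for p in ([.4465,-.3411,.044],[.5826,-.3478,.024],[.3845,-.3379,.044]):print(w2px(c,p))
E
```

```text
clock: 0.98
position: [0.4499, -0.3364, 0.1602]
ee_rot: [1.0, -0.022, -0.0, -0.001]
ft_force: [0.2, -0.2, -0.2]
grip_width: 0.991
pos [ 0.4499 -0.3364  0.1602] yaw -2.47 axis z [-0.     0.003 -1.   ] delta [-0.0032  0.0049  0.0002] turn 0.0024
[319.28094085 196.69982516]
[320.44261572   7.22482883]
[318.58467816 267.47450707]
```

View pics/w1.png

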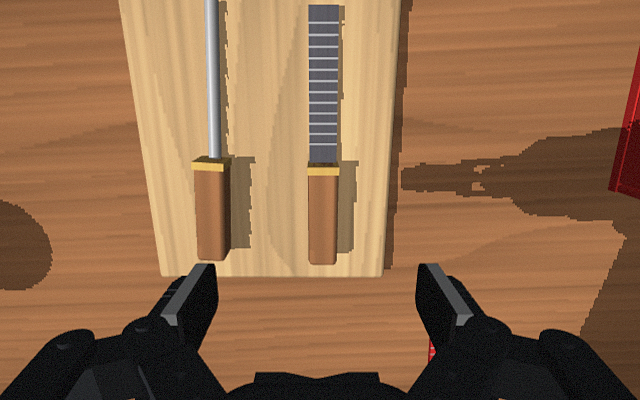

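Run:
```python
from h import *
import pickle;c=pickle.load(open("w1.pkl","rb"))
im=cv2.imread("pics/w1.png");cv2.imwrite("pics/w1c.png",cv2.resize(im[0:280,270:380],None,fx=4 if 0 else 2,fy=2,interpolation=cv2.INTER_CUBIC))
for n,uv,z in (("tip",(324,5),.024),("collar",(323,166),.044),("rear",(322.5,264),.044),("hL",(309,210),.044),("hR",(338,210),.044)):print(n,np.round(px2w(c,uv,z),4))
```

```text
tip [ 0.5839 -0.3504  0.024 ]
collar [ 0.4708 -0.345   0.044 ]
rear [ 0.3876 -0.3413  0.044 ]
hL [ 0.4358 -0.3325  0.044 ]
hR [ 0.4348 -0.3555  0.044 ]
```

View pics/w1c.png

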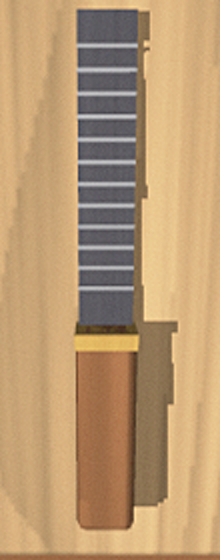

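Run:
```python
from h import *
st();plan([.4485,-.3435,.16],-2.8)
```

```text
t 1.03 pos [ 0.4481 -0.3391  0.1607] F [ 0.2 -0.9 -0.1] T [-0.04  0.02 -0.04] grip 0.995
pos [ 0.4481 -0.3391  0.1607] yaw -2.65 axis z [-0.001  0.001 -1.   ] delta [0.0006 0.0043 0.0007] turn 0.0008
```

```bash
python3 -m handwheel '[{"jaw":85,"delta_pos":[0.002,0.0023,0.03],"turn":0},{"jaw":85,"delta_pos":[0.002,0.0023,0.07],"turn":0},{"jaw":85,"delta_pos":[0.002,0.0023,0.1],"turn":0},{"jaw":85,"delta_pos":[0.002,0.0023,0.13],"turn":0},{"jaw":85,"delta_pos":[0.002,0.0023,0.139],"turn":0},{"jaw":85,"delta_pos":[0.002,0.0023,0.139],"turn":0},{"jaw":85,"delta_pos":[0.002,0.0023,0.139],"turn":0},{"jaw":85,"delta_pos":[0.002,0.0023,0.139],"turn":0}]' 40
python3 - <<'E'
from h import *
st()
cv2.imwrite("pics/w2.png",camera("wrist")[:,:,::-1])
E
```

```text
clock: 1.7
position: [0.4497, -0.345, 0.0245]
ee_rot: [1.0, -0.026, 0.001, 0.001]
ft_force: [0.5, -0.1, 0.7]
grip_width: 0.996
t 1.70 pos [ 0.4497 -0.345   0.0245] F [ 0.5 -0.1  0.7] T [-0.02  0.03 -0.03] grip 0.996
```

View pics/w2.png

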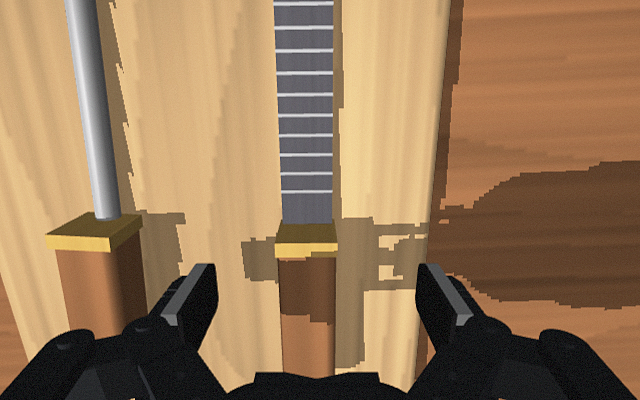

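```bash
python3 -m handwheel '[{"jaw":50,"delta_pos":[0,-0.002,0],"turn":0},{"jaw":30,"delta_pos":[0,-0.002,0],"turn":0},{"jaw":10,"delta_pos":[0,-0.002,0],"turn":0},{"jaw":10,"delta_pos":[0,-0.002,0],"turn":0},{"jaw":10,"delta_pos":[0,-0.002,0],"turn":0},{"jaw":10,"delta_pos":[0,-0.002,0],"turn":0},{"jaw":10,"delta_pos":[0,-0.002,0],"turn":0},{"jaw":10,"delta_pos":[0,-0.002,0],"turn":0}]' 100
python3 - <<'E'
from h import *
st()
cv2.imwrite("pics/w3.png",camera("wrist")[:,:,::-1])
E
```

```text
clock: 2.42
position: [0.4492, -0.3419, 0.0229]
ee_rot: [1.0, -0.025, 0.0, 0.0]
ft_force: [-1.3, 0.6, 5.9]
grip_width: 0.256
t 2.42 pos [ 0.4492 -0.3419  0.0229] F [-1.3  0.6  5.9] T [0.22 0.38 0.06] grip 0.256
```

View pics/w3.png

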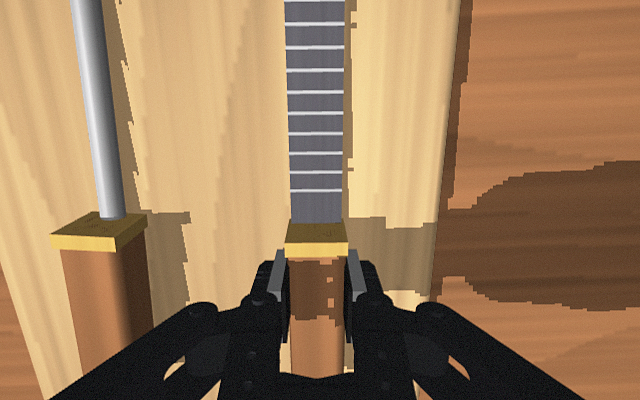

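```bash
python3 -m handwheel '[{"jaw":10,"delta_pos":[0,0,-0.04],"turn":0},{"jaw":10,"delta_pos":[0,0,-0.08],"turn":0},{"jaw":10,"delta_pos":[0,0,-0.12],"turn":0},{"jaw":10,"delta_pos":[0,0,-0.16],"turn":0},{"jaw":10,"delta_pos":[0,0,-0.2],"turn":0},{"jaw":10,"delta_pos":[0,0,-0.21],"turn":0},{"jaw":10,"delta_pos":[0,0,-0.21],"turn":0}]' 100
python3 - <<'E'
from h import *
st();plan([.5896,-.024,.23],-15.4)
cv2.imwrite("pics/w4.png",camera("wrist")[:,:,::-1])
E
```

```text
clock: 3.05
position: [0.4502, -0.3425, 0.2358]
ee_rot: [1.0, -0.025, 0.002, 0.002]
ft_force: [-0.9, -0.5, -2.4]
grip_width: 0.256
t 3.05 pos [ 0.4502 -0.3425  0.2358] F [-0.9 -0.5 -2.4] T [-0.01  0.08  0.  ] grip 0.256
pos [ 0.4502 -0.3425  0.2358] yaw -2.9 axis z [ 0.005 -0.004 -1.   ] delta [ 0.1231 -0.3252  0.0053] turn 0.0695
```

View pics/w4.png

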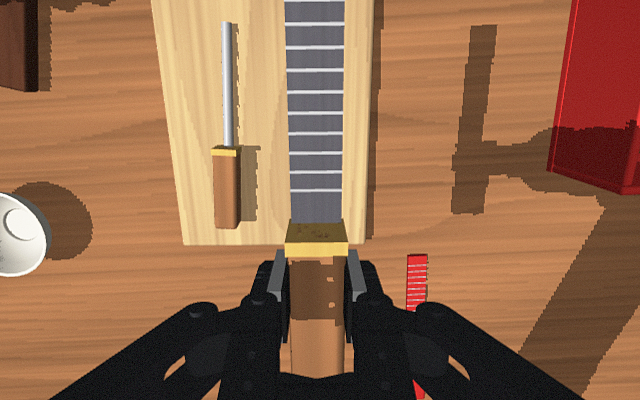

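```bash
python3 -m handwheel '[{"jaw":10,"delta_pos":[0.014,-0.038,0],"turn":0},{"jaw":10,"delta_pos":[0.028,-0.076,0],"turn":0.02},{"jaw":10,"delta_pos":[0.042,-0.114,0],"turn":0.04},{"jaw":10,"delta_pos":[0.056,-0.152,0],"turn":0.06},{"jaw":10,"delta_pos":[0.07,-0.19,0],"turn":0.07},{"jaw":10,"delta_pos":[0.084,-0.228,0],"turn":0.07},{"jaw":10,"delta_pos":[0.098,-0.266,0],"turn":0.07},{"jaw":10,"delta_pos":[0.112,-0.304,0],"turn":0.07},{"jaw":10,"delta_pos":[0.123,-0.325,0],"turn":0.07},{"jaw":10,"delta_pos":[0.123,-0.325,0],"turn":0.07}]' 100
python3 - <<'E'
from h import *
st();plan([.5896,-.024,.23],-15.4)
c=calibration("wrist")
import pickle;pickle.dump(c,open("w5.pkl","wb"))
cv2.imwrite("pics/w5.png",camera("wrist")[:,:,::-1])
cv2.imwrite("pics/t5.png",camera("top")[:,:,::-1])
cv2.imwrite("pics/s5.png",camera("scene")[:,:,::-1])
s=cv2.imread("pics/s5.png");cv2.imwrite("pics/s5c.png",cv2.resize(s[110:270,240:440],None,fx=4,fy=3.7))
E
```

```text
clock: 3.93
position: [0.5883, -0.0161, 0.2289]
ee_rot: [0.991, -0.13, -0.002, -0.002]
ft_force: [-0.5, -0.1, -1.9]
grip_width: 0.256
t 3.93 pos [ 0.5883 -0.0161  0.2289] F [-0.5 -0.1 -1.9] T [0.08 0.12 0.03] grip 0.256
pos [ 0.5883 -0.0161  0.2289] yaw -15.0 axis z [-0.004  0.004 -1.   ] delta [ 0.0033  0.0073 -0.0011] turn 0.0022
```

View pics/w5.png

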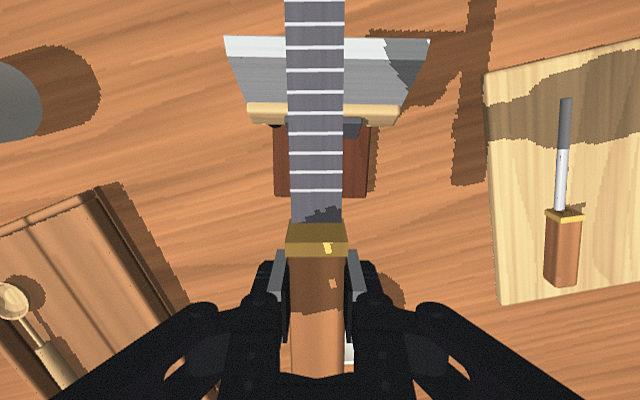

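View pics/s5c.png

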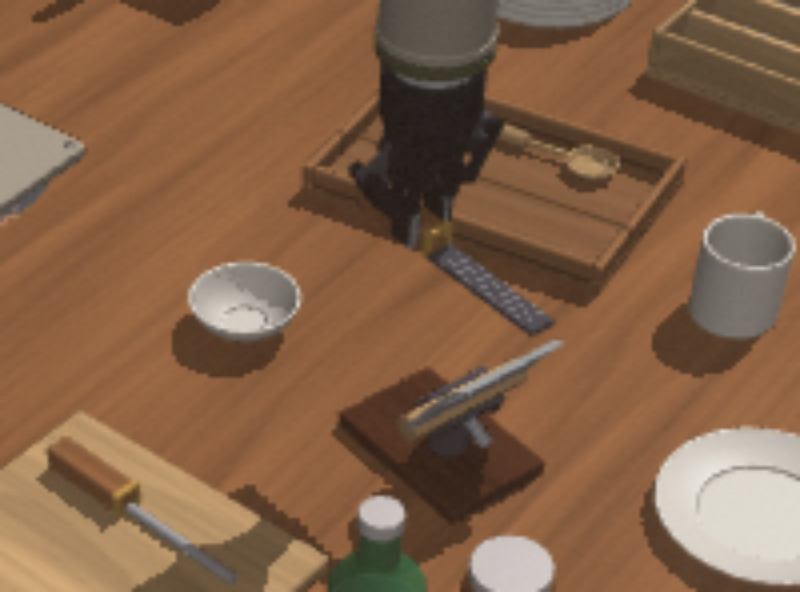

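View pics/t5.png

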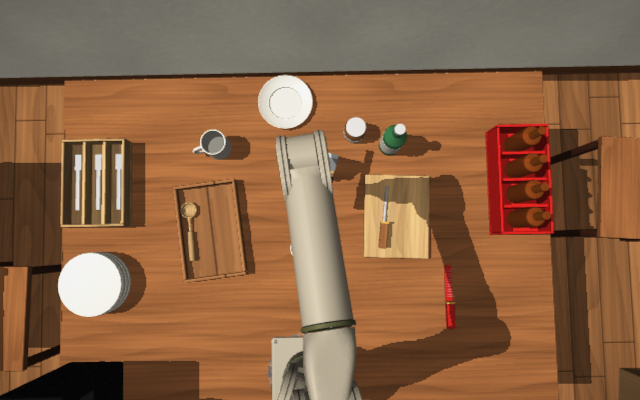

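Run:
```python
from h import *
import pickle;c=pickle.load(open("w5.pkl","rb"));ct=calibration("top")
L=(224,36);Rr=(430,40)
for z in (.143,.153,.163):
  a=px2w(c,L,z);b=px2w(c,Rr,z);d=a-b
  print(z,np.round(a,4),np.round(b,4),"mid",np.round((a+b)/2,4),"len",round(np.linalg.norm(d),4),"yaw",np.degrees(np.arctan2(-d[0],d[1])))
s=lambda u,v:(u/7+280,v/7+135)
L2=s(135,72);R2=s(412,142)
print("triL",tri([(c,L),(ct,L2)]),"triR",tri([(c,Rr),(ct,R2)]))
st();plan([0.59,-.024,.2],-15.4)
im=cv2.imread("pics/w5.png");cv2.imwrite("pics/w5c.png",cv2.resize(im[20:140,210:450],None,fx=3.3,fy=3.3,interpolation=cv2.INTER_CUBIC))
```

```text
0.143 [0.7076 0.01   0.143 ] [ 0.6736 -0.109   0.143 ] mid [ 0.6906 -0.0495  0.143 ] len 0.1237 yaw -15.949028793997325
0.153 [0.7057 0.0079 0.153 ] [ 0.6732 -0.1058  0.153 ] mid [ 0.6894 -0.0489  0.153 ] len 0.1183 yaw -15.949028793997295
0.163 [0.7038 0.0059 0.163 ] [ 0.6728 -0.1026  0.163 ] mid [ 0.6883 -0.0484  0.163 ] len 0.1129 yaw -15.949028793997321
triL [0.7044105  0.00801188 0.1510463 ] triR [ 0.67313057 -0.10976387  0.13947309]
t 4.08 pos [ 0.5871 -0.0239  0.2297] F [ 0.1  0.6 -1.5] T [-0.01  0.1   0.01] grip 0.258
pos [ 0.5871 -0.0239  0.2297] yaw -15.5 axis z [-0.004 -0.    -1.   ] delta [ 0.0029 -0.0007  0.0297] turn -0.0005
```

View pics/w5c.png

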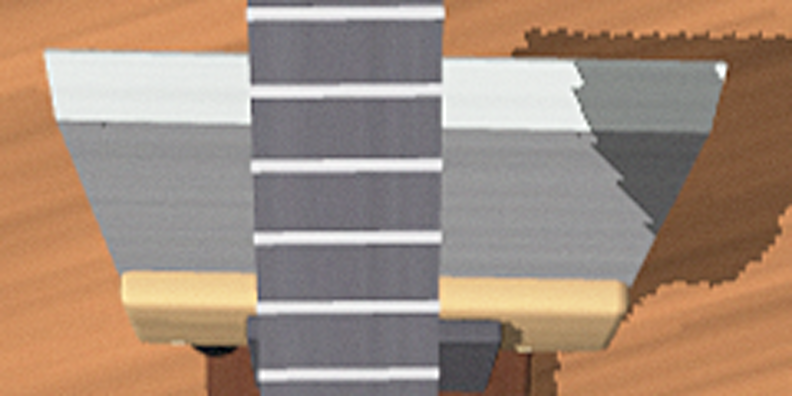

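```bash
python3 -m handwheel '[{"jaw":10,"delta_pos":[0,0,0.03],"turn":0.001},{"jaw":10,"delta_pos":[0,0,0.058],"turn":0.001},{"jaw":10,"delta_pos":[0,0,0.058],"turn":0.001},{"jaw":10,"delta_pos":[0,0,0.058],"turn":0.001},{"jaw":10,"delta_pos":[0,0,0.058],"turn":0.001}]' 100
python3 -m handwheel '[{"jaw":10,"delta_pos":[0,0,0.003],"turn":0},{"jaw":10,"delta_pos":[0,0,0.006],"turn":0},{"jaw":10,"delta_pos":[0,0,0.006],"turn":0},{"jaw":10,"delta_pos":[0,0,0.006],"turn":0}]'
python3 - <<'E'
from h import *
st()
cv2.imwrite("pics/s6.png",camera("scene")[:,:,::-1])
s=cv2.imread("pics/s6.png");cv2.imwrite("pics/s6c.png",cv2.resize(s[140:260,300:420],None,fx=5,fy=5,interpolation=cv2.INTER_CUBIC))
E
```

```text
clock: 4.5
position: [0.5884, -0.0243, 0.1754]
ee_rot: [0.991, -0.137, 0.0, 0.0]
ft_force: [0.0, 0.3, -2.0]
grip_width: 0.254
clock: 4.83
position: [0.5883, -0.0234, 0.1687]
ee_rot: [0.991, -0.136, 0.0, 0.0]
ft_force: [-1.5, 0.1, -1.5]
grip_width: 0.258
t 4.83 pos [ 0.5883 -0.0234  0.1687] F [-1.5  0.1 -1.5] T [ 0.06  0.07 -0.01] grip 0.258
```

View pics/s6c.png

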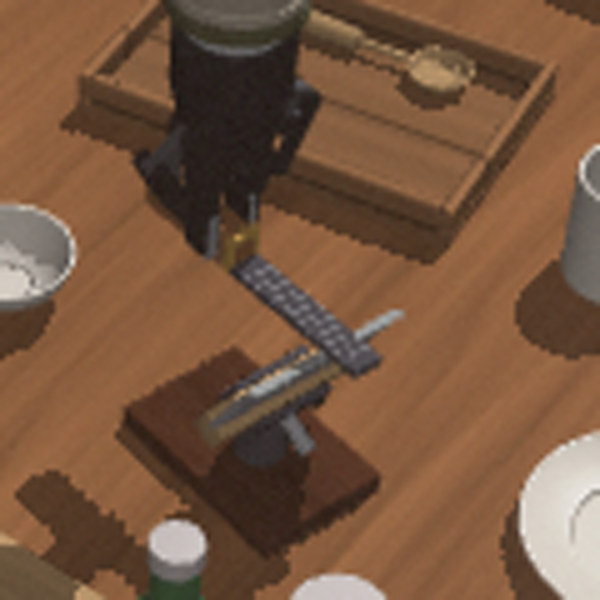

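```bash
python3 -m handwheel '[{"jaw":10,"delta_pos":[0,0,0.002],"turn":0},{"jaw":10,"delta_pos":[0,0,0.004],"turn":0},{"jaw":10,"delta_pos":[0,0,0.004],"turn":0}]'|sed -n '2p;4p'
python3 -m handwheel '[{"jaw":10,"delta_pos":[0,0,0.002],"turn":0},{"jaw":10,"delta_pos":[0,0,0.003],"turn":0},{"jaw":10,"delta_pos":[0,0,0.003],"turn":0}]'|sed -n '2p;4p'
python3 -m handwheel '[{"jaw":10,"delta_pos":[0,0,0.002],"turn":0},{"jaw":10,"delta_pos":[0,0,0.002],"turn":0},{"jaw":10,"delta_pos":[0,0,0.002],"turn":0}]'|sed -n '2p;4p'
```

```text
position: [0.588, -0.0233, 0.1638]
ft_force: [1.1, 0.3, -1.2]
position: [0.588, -0.0233, 0.161]
ft_force: [0.1, 0.1, -1.9]
position: [0.5881, -0.0233, 0.1592]
ft_force: [0.1, -0.1, -2.6]
```

```bash
python3 -m handwheel '[{"jaw":10,"delta_pos":[0,0,0.002],"turn":0},{"jaw":10,"delta_pos":[0,0,0.002],"turn":0},{"jaw":10,"delta_pos":[0,0,0.002],"turn":0}]'|sed -n '2p;4p'
python3 -m handwheel '[{"jaw":10,"delta_pos":[0,0,0.002],"turn":0},{"jaw":10,"delta_pos":[0,0,0.002],"turn":0},{"jaw":10,"delta_pos":[0,0,0.002],"turn":0}]'|sed -n '2p;4p'
```

```text
position: [0.5881, -0.0234, 0.1572]
ft_force: [0.5, 0.4, -2.3]
position: [0.5883, -0.0233, 0.1558]
ft_force: [-2.3, 0.2, 3.0]
```

```bash
python3 -m handwheel '[{"jaw":10,"delta_pos":[0,0,0],"turn":0},{"jaw":10,"delta_pos":[0,0,0],"turn":0},{"jaw":10,"delta_pos":[-0.0005,0,0.006],"turn":0},{"jaw":10,"delta_pos":[-0.001,0,0.012],"turn":0},{"jaw":10,"delta_pos":[-0.001,0,0.018],"turn":0},{"jaw":10,"delta_pos":[-0.001,0,0.018],"turn":0}]' 20
python3 - <<'E'
from h import *
st()
cv2.imwrite("pics/s7.png",camera("scene")[:,:,::-1])
cv2.imwrite("pics/w7.png",camera("wrist")[:,:,::-1])
s=cv2.imread("pics/s7.png");cv2.imwrite("pics/s7c.png",cv2.resize(s[140:260,300:420],None,fx=5,fy=5,interpolation=cv2.INTER_CUBIC))
E
```

```text
clock: 6.63
position: [0.5882, -0.0233, 0.1374]
ee_rot: [0.991, -0.136, 0.001, 0.0]
ft_force: [2.1, 1.1, 5.2]
grip_width: 0.257
t 6.63 pos [ 0.5882 -0.0233  0.1374] F [2.1 1.1 5.2] T [-0.11 -0.9   0.07] grip 0.257
```

View pics/s7c.png

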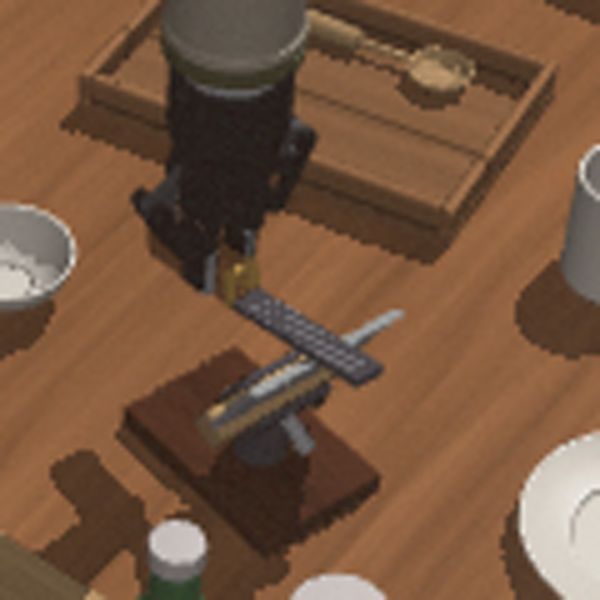

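View pics/w7.png

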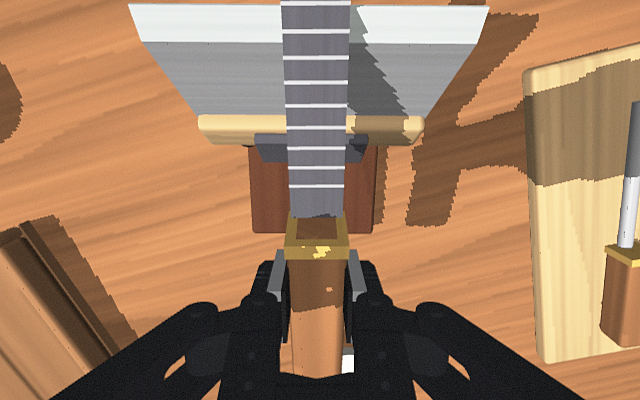

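```bash
python3 -m handwheel '[{"jaw":10,"delta_pos":[0.0006,0,0.009],"turn":0},{"jaw":10,"delta_pos":[0.002,0,0.018],"turn":0},{"jaw":10,"delta_pos":[0.004,0,0.026],"turn":0},{"jaw":10,"delta_pos":[0.0058,0,0.032],"turn":0},{"jaw":10,"delta_pos":[0.0058,0,0.032],"turn":0},{"jaw":10,"delta_pos":[0.0058,0,0.032],"turn":0}]' 20
python3 - <<'E'
from h import *
import pickle
st()
cv2.imwrite("pics/s8.png",camera("scene")[:,:,::-1])
pickle.dump((get_obs(),calibration("wrist")),open("w8.pkl","wb"))
cv2.imwrite("pics/w8.png",camera("wrist")[:,:,::-1])
s=cv2.imread("pics/s8.png");cv2.imwrite("pics/s8c.png",cv2.resize(s[140:260,300:420],None,fx=5,fy=5,interpolation=cv2.INTER_CUBIC))
E
```

```text
clock: 7.23
position: [0.5924, -0.024, 0.1052]
ee_rot: [0.991, -0.136, -0.001, -0.0]
ft_force: [-0.9, 2.0, 1.0]
grip_width: 0.256
t 7.23 pos [ 0.5924 -0.024   0.1052] F [-0.9  2.   1. ] T [ 0.29 -0.02  0.15] grip 0.256
```

View pics/s8c.png

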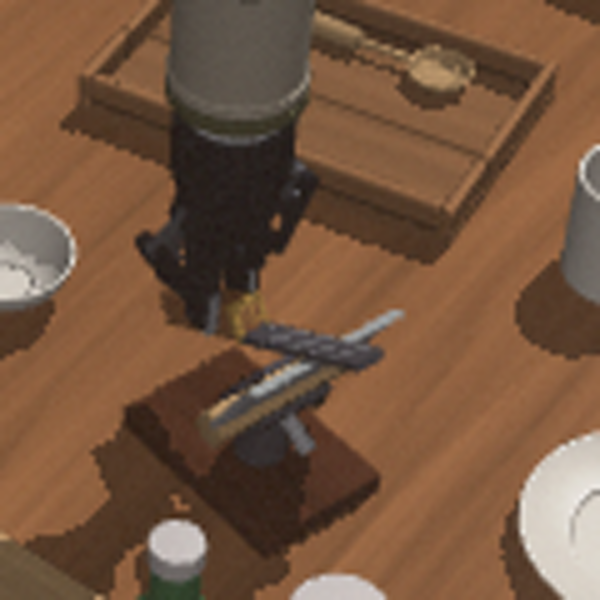

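View pics/w8.png

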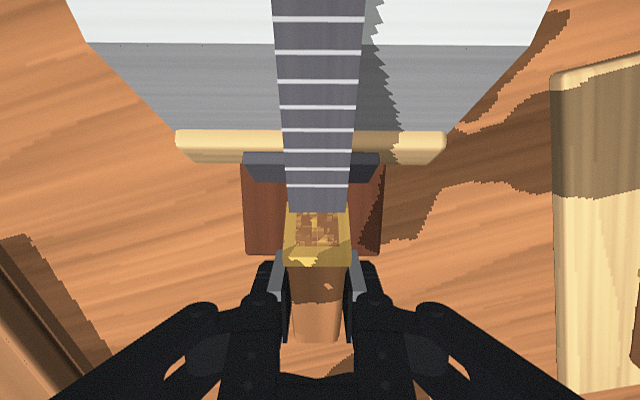

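```bash
cat > fit.py <<'E'
from h import *
from scipy.signal import find_peaks
from scipy.optimize import least_squares
import pickle
def cam_in_tool(o,c):
    Rm=cv2.Rodrigues(c["rvec"])[0];t=np.array(c["tvec"]).ravel()
    Rt=R.from_quat(o["ee_rot"]).as_matrix();p=o["position"]
    return Rm@Rt, Rm@p+t   # tool pt -> cam
def rows(name,hi):
    im=cv2.imread(name).astype(float).min(2)
    v=im[:hi,305:331].mean(1); v=v-cv2.GaussianBlur(v[:,None],(1,41),0).ravel() if 0 else v
    pk,_=find_peaks(v,prominence=25)
    out=[]
    for p in pk:
        w=np.clip(v[max(p-2,0):p+3]-min(v[max(p-4,0):p+5]),0,None);out.append((np.arange(max(p-2,0),p+3)@w)/w.sum())
    return np.array(out)[::-1]
def proj(K,A,b,x,z):   # tool-frame points (x fwd, 0, z down)
    P=np.stack([x,np.full_like(x,-0.0),z],1)@A.T+b
    return (P[:,1]/P[:,2])*K[1,1]+K[1,2]
E
python3 - <<'E'
from fit import *
o,c=pickle.load(open("w8.pkl","rb"));A,b=cam_in_tool(o,c);K=c["mtx"];print(np.round(A,3),np.round(b,4))
for n,h in (("pics/w4.png",215),("pics/w5.png",200),("pics/w7.png",210),("pics/w8.png",205)):print(n,np.round(rows(n,h),1))
E
```

```text
[[ 0.002  1.     0.001]
 [-0.953  0.002 -0.304]
 [-0.304 -0.001  0.953]] [1.000e-04 3.150e-02 1.588e-01]
pics/w4.png [189.9 171.6 152.6 132.9 112.6  91.5  69.5  47.   23.4]
pics/w5.png [189.9 171.6 152.6 132.9 112.6  91.5  69.7  47.   23.4]
pics/w7.png [185.6 167.3 147.7 127.1 105.4  82.   57.5  31.4   2.4]
pics/w8.png [185.3 168.6 150.1 129.7 106.9  81.4  51.4  19.6]
```

```bash
cat >> fit.py <<'E'
o8,c8=pickle.load(open("w8.pkl","rb"));A,b=cam_in_tool(o8,c8);K=c8["mtx"]
ZU=.005
r0=np.array([189.9,171.6,152.6,132.9,112.6,91.5,69.5,47.,23.4])
xs=least_squares(lambda x:proj(K,A,b,x,np.full_like(x,ZU-.006))-r0,np.linspace(.03,.12,9)).x
def pitch(r,piv=(0.,-.0105)):
    n=len(r);X=xs[:n]-piv[0];Z=np.full(n,ZU-.006-piv[1])
    def f(p):
        ca,sa=np.cos(p[0]),np.sin(p[0])
        x=X*ca+Z*sa+piv[0]+p[1]; z=-X*sa+Z*ca+piv[1]+p[2]
        return np.r_[proj(K,A,b,x,z)-r, p[1:]*300]   # weak prior: pivot stays (3mm ~1px)
    s=least_squares(f,[.3,0,0]);return np.degrees(s.x[0]),s.x[1:]*1000,np.abs(s.fun[:n]).max()
E
python3 - <<'E'
from fit import *
print(np.round(xs*1000,1),np.round(np.diff(xs)*1000,2))
for n,h in (("pics/w7.png",210),("pics/w8.png",205)):print(pitch(rows(n,h)))
o=get_obs();Rm=R.from_quat(o["ee_rot"]).as_matrix();print(Rm[:,2])
E
```

```text
[ 37.8  45.8  53.7  61.7  69.7  77.6  85.6  93.5 101.5] [7.93 7.97 7.98 7.94 7.97 8.01 7.9  7.98]
(np.float64(10.767897981353451), array([2.73116834, 0.17897326]), np.float64(0.3292001050604192))
(np.float64(27.55630370658263), array([ 7.37695846, -1.84027027]), np.float64(0.6641869655476853))
[-1.13954125e-03  2.68486644e-04 -9.99999315e-01]
```

```bash
sed -i 's/p\[1:\]\*300/p[1:]*W/; s/piv=(0.,-.0105)):/piv=(0.,-.022),W=30):/' fit.py
python3 - <<'E'
from fit import *
for n,h in (("pics/w7.png",210),("pics/w8.png",205)):
  for W in (300,100,30,3):print(W,pitch(rows(n,h),W=W))
E
```

```text
300 (np.float64(10.767901705225777), array([0.58501344, 0.3727924 ]), np.float64(0.3417068533561398))
100 (np.float64(10.851310506683472), array([0.57143605, 0.45824018]), np.float64(0.33788770914925337))
30 (np.float64(10.864603681261103), array([0.5692578 , 0.47159386]), np.float64(0.3372989048808499))
3 (np.float64(10.865962579985428), array([0.56903504, 0.47295603]), np.float64(0.33723890396226963))
300 (np.float64(28.545853844682), array([ 2.3030624, -0.4306778]), np.float64(0.6525918814668046))
100 (np.float64(28.733656380418445), array([ 2.35332434, -0.41921444]), np.float64(0.6444859803689837))
30 (np.float64(28.756119214055232), array([ 2.35938109, -0.41775136]), np.float64(0.6436256831080982))
3 (np.float64(28.758331613396887), array([ 2.35997815, -0.41760623]), np.float64(0.6435421976568989))
```

```bash
python3 -m handwheel '[{"jaw":10,"delta_pos":[0.0005,0,0.0024],"turn":0},{"jaw":10,"delta_pos":[0.0005,0,0.0024],"turn":0},{"jaw":10,"delta_pos":[0.0005,0,0.0024],"turn":0},{"jaw":10,"delta_pos":[0.0005,0,0.0024],"turn":0}]' 20
python3 - <<'E'
from fit import *
st()
cv2.imwrite("pics/w9.png",camera("wrist")[:,:,::-1])
print(pitch(rows("pics/w9.png",205)))
E
```

```text
clock: 7.67
position: [0.5929, -0.0249, 0.1032]
ee_rot: [0.991, -0.137, -0.0, 0.0]
ft_force: [-5.2, 2.0, 4.9]
grip_width: 0.255
t 7.67 pos [ 0.5929 -0.0249  0.1032] F [-5.2  2.   4.9] T [ 0.16  0.4  -0.08] grip 0.255
(np.float64(29.902866888657353), array([ 2.16121476, -0.10460231]), np.float64(0.3515599751090548))
```

```bash
python3 -m handwheel '[{"jaw":10,"delta_pos":[0,0,0],"turn":0},{"jaw":10,"delta_pos":[0,0,0],"turn":0},{"jaw":10,"delta_pos":[0,0,0],"turn":0},{"jaw":10,"delta_pos":[0,0,0],"turn":0}]' 100
python3 - <<'E'
from fit import *
st()
im=camera("wrist")
cv2.imwrite("pics/w10.png",im[:,:,::-1])
print(pitch(rows("pics/w10.png",205)))
plan([.59,-.024,.1],-15.7)
E
```

```text
clock: 8.05
position: [0.5929, -0.0249, 0.1031]
ee_rot: [0.991, -0.137, -0.0, 0.0]
ft_force: [-4.9, 2.1, 4.2]
grip_width: 0.257
t 8.05 pos [ 0.5929 -0.0249  0.1031] F [-4.9  2.1  4.2] T [ 0.11  0.35 -0.09] grip 0.257
(np.float64(31.592555418886846), array([ 2.83552506, -0.97539814]), np.float64(0.44419214407633945))
pos [ 0.5929 -0.0249  0.1032] yaw -15.69 axis z [-0.001 -0.    -1.   ] delta [-0.003  -0.0001  0.0032] turn 0.0
```

View pics/w10.png

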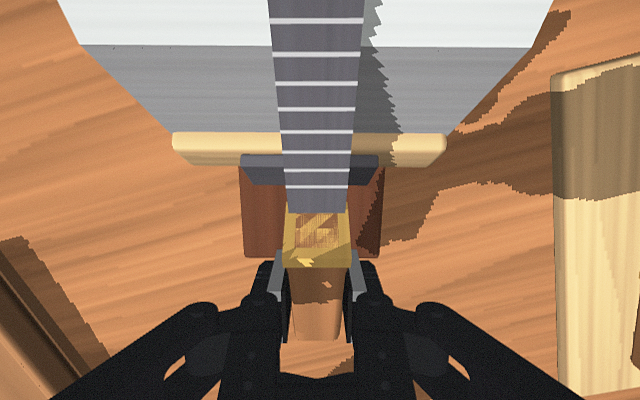

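Run:
```python
from fit import *
for n in ("w8","w9","w10"):
  r=rows(f"pics/{n}.png",205);print(n,np.round(r,1))
  for W in (3,300,2000):
    for pz in (-.022,-.026): print(W,pz,pitch(r,piv=(0,pz),W=W))
```

```text
w8 [185.3 168.6 150.1 129.7 106.9  81.4  51.4  19.6]
3 -0.022 (np.float64(28.758331613396887), array([ 2.35997815, -0.41760623]), np.float64(0.6435421976568989))
3 -0.026 (np.float64(28.758349191626742), array([0.43551683, 0.07576761]), np.float64(0.6435411909262143))
300 -0.022 (np.float64(28.545853844682), array([ 2.3030624, -0.4306778]), np.float64(0.6525918814668046))
300 -0.026 (np.float64(28.719079250549687), array([0.4274063 , 0.06605347]), np.float64(0.6424012309350076))
2000 -0.022 (np.float64(25.192928670183655), array([ 1.50344528, -0.35867943]), np.float64(1.46225565533722))
2000 -0.026 (np.float64(27.953059379974167), array([ 0.27185674, -0.02552755]), np.float64(0.6832267737931375))
w9 [186.3 169.8 151.7 131.5 108.5  83.4  54.6  21.4]
3 -0.022 (np.float64(29.905297874715913), array([ 2.16194447, -0.10442432]), np.float64(0.35197121152869215))
3 -0.026 (np.float64(29.905318689235546), array([0.16767793, 0.42817347]), np.float64(0.3519749012638016))
300 -0.022 (np.float64(29.67138014741372), array([ 2.09229519, -0.12139339]), np.float64(0.3125166763755658))
300 -0.026 (np
[... 333 characters left out ...]
 151.7 131.5 108.5  83.4  53.4  19.5]
3 -0.022 (np.float64(31.595613457010437), array([ 2.83655779, -0.97560054]), np.float64(0.443766434913087))
3 -0.026 (np.float64(31.595638709867597), array([ 0.740882  , -0.38266869]), np.float64(0.44376274646518254))
300 -0.022 (np.float64(31.30380040427327), array([ 2.73886975, -0.95585028]), np.float64(0.48364577510311335))
300 -0.026 (np.float64(31.539684844719385), array([ 0.72506916, -0.37343135]), np.float64(0.44988109702620704))
2000 -0.022 (np.float64(27.091387174311052), array([ 1.50815291, -0.50684828]), np.float64(2.369043531362351))
2000 -0.026 (np.float64(30.36996049654861), array([ 0.40826629, -0.18476563]), np.float64(0.7924432751292301))
```

```bash
python3 -m handwheel '[{"jaw":10,"delta_pos":[-0.005,0,-0.0087],"turn":0.002},{"jaw":10,"delta_pos":[-0.023,0,0.002],"turn":0.002},{"jaw":10,"delta_pos":[-0.0415,0,0.0123],"turn":0.002},{"jaw":10,"delta_pos":[-0.0415,0,0.0123],"turn":0.002},{"jaw":10,"delta_pos":[-0.0415,0,0.0123],"turn":0.002},{"jaw":10,"delta_pos":[-0.0415,0,0.0123],"turn":0.002}]' 100
python3 - <<'E'
from fit import *
st()
im=camera("wrist");cv2.imwrite("pics/w11.png",im[:,:,::-1]);print(pitch(rows("pics/w11.png",205)[:6],piv=(0,-.026),W=300))
cv2.imwrite("pics/s11.png",camera("scene")[:,:,::-1])
s=cv2.imread("pics/s11.png");cv2.imwrite("pics/s11c.png",cv2.resize(s[140:260,300:420],None,fx=5,fy=5,interpolation=cv2.INTER_CUBIC))
E
```

```text
clock: 8.6
position: [0.5537, -0.014, 0.0911]
ee_rot: [0.99, -0.14, 0.0, 0.0]
ft_force: [-0.1, 0.1, -1.6]
grip_width: 0.257
t 8.60 pos [ 0.5537 -0.014   0.0911] F [-0.1  0.1 -1.6] T [ 0.03  0.09 -0.01] grip 0.257
(np.float64(28.671098882215865), array([0.34180059, 0.4260909 ]), np.float64(0.06233971516157055))
```

View pics/w11.png

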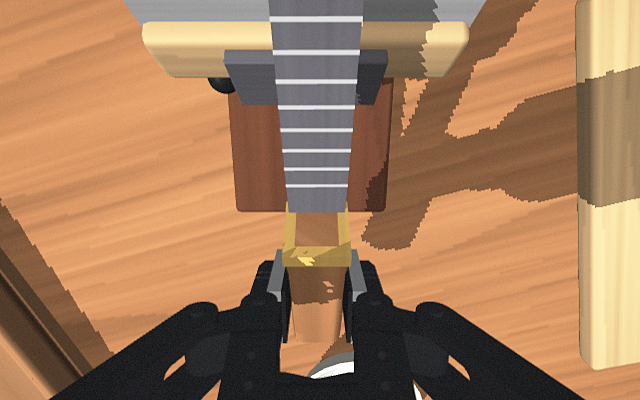

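View pics/s11c.png

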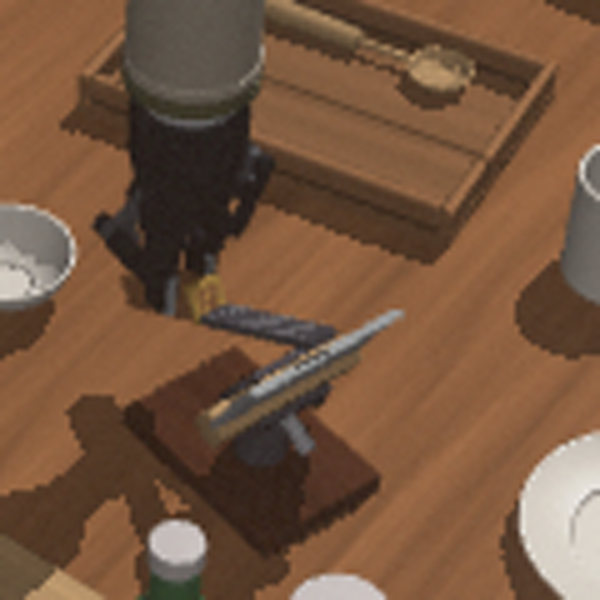

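Run:
```python
from fit import *
for n in ("w9","w10","w11"):
  r=rows(f"pics/{n}.png",205);print(n,np.round(r,1))
  print([round(float(pitch(r[:k],piv=(0,-.026),W=300)[0]),2) for k in (5,6,7,8) if k<=len(r)])
```

```text
w9 [186.3 169.8 151.7 131.5 108.5  83.4  54.6  21.4]
[30.29, 29.63, 29.19, 29.87]
w10 [186.4 169.8 151.7 131.5 108.5  83.4  53.4  19.5]
[30.27, 29.59, 30.86, 31.54]
w11 [185.3 168.6 150.2 129.8 106.9  81.5  51.4  17.6]
[28.96, 28.67, 30.29, 30.89]
```

```bash
python3 -m handwheel '[{"jaw":10,"delta_pos":[0.0025,0,0.0044],"turn":0},{"jaw":10,"delta_pos":[0.0045,0,0.0078],"turn":0},{"jaw":10,"delta_pos":[0.005,0,0.0087],"turn":0},{"jaw":10,"delta_pos":[0.005,0,0.0087],"turn":0}]' | sed -n '1,2p;4p'
python3 - <<'E'
from fit import *
st()
im=camera("wrist");cv2.imwrite("pics/w12.png",im[:,:,::-1]);r=rows("pics/w12.png",205);print(np.round(r,1),[round(float(pitch(r[:k],piv=(0,-.026),W=300)[0]),2) for k in (5,6,7,8) if k<=len(r)])
E
```

```text
clock: 9.03
position: [0.5587, -0.0151, 0.082]
ft_force: [-2.1, -1.0, 4.4]
t 9.03 pos [ 0.5587 -0.0151  0.082 ] F [-2.1 -1.   4.4] T [-0.2  -0.17 -0.08] grip 0.26
[186.4 169.9 151.7 131.5 108.5  83.5  53.4  21.5] [30.26, 29.55, 30.85, 29.6]
```

```bash
python3 -m handwheel '[{"jaw":10,"delta_pos":[0.0052,0,-0.003],"turn":0},{"jaw":10,"delta_pos":[0.0104,0,-0.006],"turn":0},{"jaw":10,"delta_pos":[0.0156,0,-0.009],"turn":0},{"jaw":10,"delta_pos":[0.0208,0,-0.012],"turn":0}]' | sed -n '1,2p;4p'
python3 -m handwheel '[{"jaw":10,"delta_pos":[0.0052,0,-0.003],"turn":0},{"jaw":10,"delta_pos":[0.0104,0,-0.006],"turn":0},{"jaw":10,"delta_pos":[0.0156,0,-0.009],"turn":0},{"jaw":10,"delta_pos":[0.0208,0,-0.012],"turn":0}]' | sed -n '1,2p;4p'
python3 -c "
from h import *
st()"
```

```text
clock: 9.42
position: [0.5769, -0.0201, 0.0936]
ft_force: [-8.1, 2.9, 2.8]
clock: 9.75
position: [0.5964, -0.0254, 0.1055]
ft_force: [-11.0, 3.4, 3.1]
t 9.75 pos [ 0.5964 -0.0254  0.1055] F [-11.    3.4   3.1] T [0.51 1.62 0.05] grip 0.259
```

```bash
python3 -m handwheel '[{"jaw":10,"delta_pos":[0.005,0,-0.003],"turn":0},{"jaw":10,"delta_pos":[0.010,0,-0.006],"turn":0},{"jaw":10,"delta_pos":[0.015,0,-0.0089],"turn":0},{"jaw":10,"delta_pos":[0.02,0,-0.0118],"turn":0},{"jaw":10,"delta_pos":[0.025,0,-0.0147],"turn":0}]' | sed -n '1,2p;4p'
python3 -m handwheel '[{"jaw":10,"delta_pos":[0.005,0,-0.0029],"turn":0},{"jaw":10,"delta_pos":[0.010,0,-0.0058],"turn":0},{"jaw":10,"delta_pos":[0.015,0,-0.0087],"turn":0},{"jaw":10,"delta_pos":[0.02,0,-0.0115],"turn":0},{"jaw":10,"delta_pos":[0.025,0,-0.0144],"turn":0},{"jaw":10,"delta_pos":[0.025,0,-0.0144],"turn":0}]' | sed -n '1,2p;4p'
python3 - <<'E'
from fit import *
st()
im=camera("wrist");cv2.imwrite("pics/w13.png",im[:,:,::-1]);r=rows("pics/w13.png",205);print(np.round(r,1),[round(float(pitch(r[:k],piv=(0,-.026),W=300)[0]),2) for k in (5,6,7,8) if k<=len(r)])
cv2.imwrite("pics/s13.png",camera("scene")[:,:,::-1])
s=cv2.imread("pics/s13.png");cv2.imwrite("pics/s13c.png",cv2.resize(s[140:260,300:420],None,fx=5,fy=5,interpolation=cv2.INTER_CUBIC))
E
```

```text
clock: 10.17
position: [0.62, -0.032, 0.1201]
ft_force: [-13.6, 4.0, 5.4]
clock: 10.67
position: [0.6444, -0.0387, 0.135]
ft_force: [-11.8, 3.7, 7.9]
t 10.67 pos [ 0.6444 -0.0387  0.135 ] F [-11.8   3.7   7.9] T [ 0.65  2.34 -0.06] grip 0.256
[185.9 169.5 151.1 130.8 108.4  82.6  52.5  20.7] [29.63, 29.81, 31.19, 29.63]
```

View pics/w13.png

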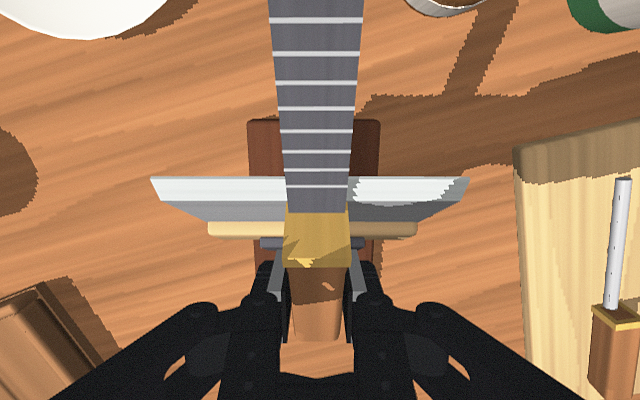

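View pics/s13c.png

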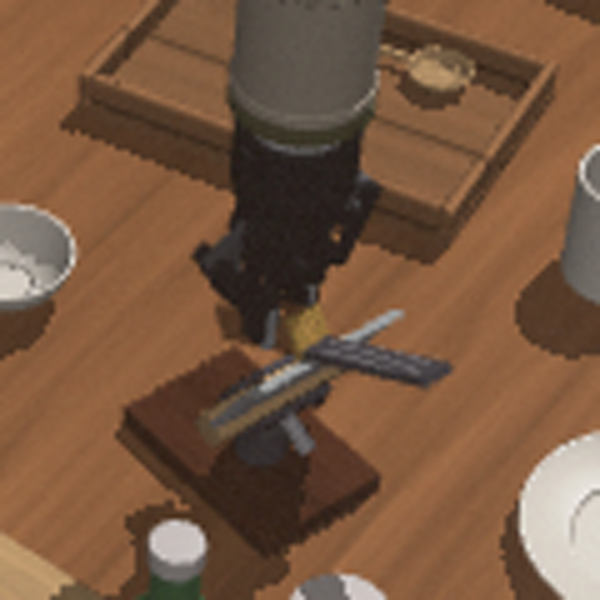

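Run:
```python
from fit import *
o=get_obs();c=calibration("wrist");Rm=R.from_quat(o["ee_rot"]).as_matrix()
for uv,z in (((250,178),.1515),((250,201),.1455)):
  p=px2w(c,uv,z);t=Rm.T@(p-o["position"]);print(np.round(p,4),np.round(t,4),"file x from x:",(t[0]-.0159)/.866-.0373,"from z",(t[2]-.001)/-.5-.0373)
```

```text
[ 0.6964 -0.0277  0.1515] [ 0.0469 -0.0249 -0.0168] file x from x: -0.0014534797628304522 from z -0.0017374893537907277
[ 0.6863 -0.023   0.1455] [ 0.036  -0.0267 -0.0107] file x from x: -0.014102862229592995 from z -0.013840600720724974
```

```bash
python3 -m handwheel '[{"jaw":10,"delta_pos":[-0.006,0,-0.0104],"turn":0},{"jaw":10,"delta_pos":[-0.035,0,0.0064],"turn":0},{"jaw":10,"delta_pos":[-0.064,0,0.0231],"turn":0},{"jaw":10,"delta_pos":[-0.0933,0,0.0402],"turn":0},{"jaw":10,"delta_pos":[-0.0933,0,0.0402],"turn":0},{"jaw":10,"delta_pos":[-0.0933,0,0.0402],"turn":0},{"jaw":10,"delta_pos":[-0.0903,0,0.0454],"turn":0},{"jaw":10,"delta_pos":[-0.0878,0,0.0498],"turn":0},{"jaw":10,"delta_pos":[-0.0873,0,0.0506],"turn":0},{"jaw":10,"delta_pos":[-0.0873,0,0.0506],"turn":0}]'
python3 - <<'E'
from fit import *
st()
im=camera("wrist");cv2.imwrite("pics/w14.png",im[:,:,::-1]);r=rows("pics/w14.png",205);print(np.round(r,1),[round(float(pitch(r[:k],piv=(0,-.026),W=300)[0]),2) for k in (5,6,7,8) if k<=len(r)])
E
```

```text
clock: 11.6
position: [0.5639, -0.0164, 0.085]
ee_rot: [0.99, -0.14, 0.001, -0.0]
ft_force: [-1.2, -1.1, 4.4]
grip_width: 0.257
t 11.60 pos [ 0.5639 -0.0164  0.085 ] F [-1.2 -1.1  4.4] T [-0.28 -0.48 -0.11] grip 0.257
[186.3 169.8 151.6 131.4 108.4  83.4  54.4  21.4] [30.16, 29.41, 29.24, 29.78]
```

```bash
python3 -m handwheel '[{"jaw":10,"delta_pos":[0.0052,0,-0.003],"turn":0},{"jaw":10,"delta_pos":[0.0104,0,-0.006],"turn":0},{"jaw":10,"delta_pos":[0.0156,0,-0.0091],"turn":0},{"jaw":10,"delta_pos":[0.0208,0,-0.0121],"turn":0},{"jaw":10,"delta_pos":[0.026,0,-0.0152],"turn":0},{"jaw":10,"delta_pos":[0.0312,0,-0.0182],"turn":0},{"jaw":10,"delta_pos":[0.0364,0,-0.0213],"turn":0},{"jaw":10,"delta_pos":[0.0415,0,-0.0243],"turn":0},{"jaw":10,"delta_pos":[0.0466,0,-0.0273],"turn":0}]' | sed -n '1,2p;4p'
python3 -m handwheel '[{"jaw":10,"delta_pos":[0.0052,0,-0.0031],"turn":0},{"jaw":10,"delta_pos":[0.0104,0,-0.0062],"turn":0},{"jaw":10,"delta_pos":[0.0155,0,-0.0092],"turn":0},{"jaw":10,"delta_pos":[0.0207,0,-0.0123],"turn":0},{"jaw":10,"delta_pos":[0.0259,0,-0.0154],"turn":0},{"jaw":10,"delta_pos":[0.031,0,-0.0184],"turn":0},{"jaw":10,"delta_pos":[0.0362,0,-0.0214],"turn":0},{"jaw":10,"delta_pos":[0.0413,0,-0.0245],"turn":0},{"jaw":10,"delta_pos":[0.0413,0,-0.0245],"turn":0}]' | sed -n '1,2p;4p'
python3 - <<'E'
from fit import *
st()
im=camera("wrist");cv2.imwrite("pics/w15.png",im[:,:,::-1]);r=rows("pics/w15.png",205);print(np.round(r,1),[round(float(pitch(r[:k],piv=(0,-.026),W=300)[0]),2) for k in (5,6,7,8) if k<=len(r)])
E
```

```text
clock: 12.4
position: [0.6055, -0.0281, 0.1113]
ft_force: [-10.7, 3.4, 4.8]
clock: 13.15
position: [0.6464, -0.0398, 0.1364]
ft_force: [-4.0, 0.6, 3.6]
t 13.15 pos [ 0.6464 -0.0398  0.1364] F [-4.   0.6  3.6] T [0.25 0.86 0.01] grip 0.259
[185.6 169.  150.7 130.4 107.7  82.3  53.4  20.4] [29.61, 29.2, 29.1, 29.61]
```

```bash
python3 -m handwheel '[{"jaw":10,"delta_pos":[-0.006,0,-0.0104],"turn":0},{"jaw":10,"delta_pos":[-0.035,0,0.0064],"turn":0},{"jaw":10,"delta_pos":[-0.064,0,0.0231],"turn":0},{"jaw":10,"delta_pos":[-0.0939,0,0.0414],"turn":0},{"jaw":10,"delta_pos":[-0.0939,0,0.0414],"turn":0},{"jaw":10,"delta_pos":[-0.0939,0,0.0414],"turn":0},{"jaw":10,"delta_pos":[-0.0909,0,0.0466],"turn":0},{"jaw":10,"delta_pos":[-0.0884,0,0.051],"turn":0},{"jaw":10,"delta_pos":[-0.0879,0,0.0518],"turn":0},{"jaw":10,"delta_pos":[-0.0879,0,0.0518],"turn":0}]'| sed -n '1,2p;4p'
python3 -m handwheel '[{"jaw":10,"delta_pos":[0.0052,0,-0.003],"turn":0},{"jaw":10,"delta_pos":[0.0104,0,-0.006],"turn":0},{"jaw":10,"delta_pos":[0.0156,0,-0.0091],"turn":0},{"jaw":10,"delta_pos":[0.0208,0,-0.0121],"turn":0},{"jaw":10,"delta_pos":[0.026,0,-0.0152],"turn":0},{"jaw":10,"delta_pos":[0.0312,0,-0.0182],"turn":0},{"jaw":10,"delta_pos":[0.0364,0,-0.0213],"turn":0},{"jaw":10,"delta_pos":[0.0415,0,-0.0243],"turn":0},{"jaw":10,"delta_pos":[0.0466,0,-0.0273],"turn":0}]' | sed -n '1,2p;4p'
python3 -m handwheel '[{"jaw":10,"delta_pos":[0.0052,0,-0.0031],"turn":0},{"jaw":10,"delta_pos":[0.0104,0,-0.0062],"turn":0},{"jaw":10,"delta_pos":[0.0155,0,-0.0092],"turn":0},{"jaw":10,"delta_pos":[0.0207,0,-0.0123],"turn":0},{"jaw":10,"delta_pos":[0.0259,0,-0.0154],"turn":0},{"jaw":10,"delta_pos":[0.031,0,-0.0184],"turn":0},{"jaw":10,"delta_pos":[0.0362,0,-0.0214],"turn":0},{"jaw":10,"delta_pos":[0.0413,0,-0.0245],"turn":0},{"jaw":10,"delta_pos":[0.0413,0,-0.0245],"turn":0}]' | sed -n '1,2p;4p'
python3 - <<'E'
from fit import *
st()
im=camera("wrist");cv2.imwrite("pics/w16.png",im[:,:,::-1]);r=rows("pics/w16.png",205);print(np.round(r,1),[round(float(pitch(r[:k],piv=(0,-.026),W=300)[0]),2) for k in (5,6,7,8) if k<=len(r)])
E
```

```text
clock: 14.03
position: [0.564, -0.0164, 0.0851]
ft_force: [-0.7, -1.0, 4.9]
clock: 14.78
position: [0.6059, -0.0281, 0.1115]
ft_force: [-11.0, 2.5, 4.5]
clock: 15.53
position: [0.6467, -0.0399, 0.1365]
ft_force: [-4.5, 1.2, 3.5]
t 15.53 pos [ 0.6467 -0.0399  0.1365] F [-4.5  1.2  3.5] T [ 0.22  0.73 -0.02] grip 0.258
[185.6 169.  150.6 130.4 107.6  82.3  53.4  20.4] [29.55, 29.14, 29.09, 29.62]
```

```bash
python3 -m handwheel '[{"jaw":10,"delta_pos":[-0.006,0,-0.0104],"turn":0},{"jaw":10,"delta_pos":[-0.035,0,0.0064],"turn":0},{"jaw":10,"delta_pos":[-0.064,0,0.0231],"turn":0},{"jaw":10,"delta_pos":[-0.0965,0,0.0429],"turn":0},{"jaw":10,"delta_pos":[-0.0965,0,0.0429],"turn":0},{"jaw":10,"delta_pos":[-0.0965,0,0.0429],"turn":0},{"jaw":10,"delta_pos":[-0.0935,0,0.0481],"turn":0},{"jaw":10,"delta_pos":[-0.091,0,0.0525],"turn":0},{"jaw":10,"delta_pos":[-0.0905,0,0.0533],"turn":0},{"jaw":10,"delta_pos":[-0.0905,0,0.0533],"turn":0}]'| sed -n '1,2p;4p'
python3 -m handwheel '[{"jaw":10,"delta_pos":[0.0055,0,-0.0031],"turn":0},{"jaw":10,"delta_pos":[0.011,0,-0.0063],"turn":0},{"jaw":10,"delta_pos":[0.0165,0,-0.0095],"turn":0},{"jaw":10,"delta_pos":[0.022,0,-0.0127],"turn":0},{"jaw":10,"delta_pos":[0.0274,0,-0.0159],"turn":0},{"jaw":10,"delta_pos":[0.0329,0,-0.0191],"turn":0},{"jaw":10,"delta_pos":[0.0383,0,-0.0224],"turn":0},{"jaw":10,"delta_pos":[0.0438,0,-0.0256],"turn":0},{"jaw":10,"delta_pos":[0.0492,0,-0.0288],"turn":0}]' | sed -n '1,2p;4p'
python3 -m handwheel '[{"jaw":10,"delta_pos":[0.0054,0,-0.0032],"turn":0},{"jaw":10,"delta_pos":[0.0108,0,-0.0064],"turn":0},{"jaw":10,"delta_pos":[0.0161,0,-0.0096],"turn":0},{"jaw":10,"delta_pos":[0.0215,0,-0.0128],"turn":0},{"jaw":10,"delta_pos":[0.0269,0,-0.016],"turn":0},{"jaw":10,"delta_pos":[0.0323,0,-0.0191],"turn":0},{"jaw":10,"delta_pos":[0.0377,0,-0.0223],"turn":0},{"jaw":10,"delta_pos":[0.043,0,-0.0255],"turn":0},{"jaw":10,"delta_pos":[0.043,0,-0.0255],"turn":0}]' | sed -n '1,2p;4p'
```

```text
clock: 16.42
position: [0.5616, -0.0157, 0.0837]
ft_force: [-0.3, -1.0, 4.0]
clock: 17.17
position: [0.6059, -0.0282, 0.1116]
ft_force: [-10.0, 3.5, 3.5]
clock: 17.92
position: [0.6485, -0.0404, 0.1376]
ft_force: [-2.6, 0.8, 3.8]
```

```bash
python3 -m handwheel '[{"jaw":10,"delta_pos":[-0.006,0,-0.0104],"turn":0},{"jaw":10,"delta_pos":[-0.035,0,0.0064],"turn":0},{"jaw":10,"delta_pos":[-0.064,0,0.0231],"turn":0},{"jaw":10,"delta_pos":[-0.0972,0,0.0439],"turn":0},{"jaw":10,"delta_pos":[-0.0972,0,0.0439],"turn":0},{"jaw":10,"delta_pos":[-0.0972,0,0.0439],"turn":0},{"jaw":10,"delta_pos":[-0.0952,0,0.0491],"turn":0},{"jaw":10,"delta_pos":[-0.0927,0,0.0535],"turn":0},{"jaw":10,"delta_pos":[-0.0922,0,0.0543],"turn":0},{"jaw":10,"delta_pos":[-0.0922,0,0.0543],"turn":0}]'| sed -n '1,2p;4p'
python3 -m handwheel '[{"jaw":10,"delta_pos":[0.0055,0,-0.0031],"turn":0},{"jaw":10,"delta_pos":[0.011,0,-0.0063],"turn":0},{"jaw":10,"delta_pos":[0.0165,0,-0.0095],"turn":0},{"jaw":10,"delta_pos":[0.022,0,-0.0127],"turn":0},{"jaw":10,"delta_pos":[0.0274,0,-0.0159],"turn":0},{"jaw":10,"delta_pos":[0.0329,0,-0.0191],"turn":0},{"jaw":10,"delta_pos":[0.0383,0,-0.0224],"turn":0},{"jaw":10,"delta_pos":[0.0438,0,-0.0256],"turn":0},{"jaw":10,"delta_pos":[0.0492,0,-0.0288],"turn":0}]' | sed -n '1,2p;4p'
python3 -m handwheel '[{"jaw":10,"delta_pos":[0.0054,0,-0.0032],"turn":0},{"jaw":10,"delta_pos":[0.0108,0,-0.0064],"turn":0},{"jaw":10,"delta_pos":[0.0161,0,-0.0096],"turn":0},{"jaw":10,"delta_pos":[0.0215,0,-0.0128],"turn":0},{"jaw":10,"delta_pos":[0.0269,0,-0.016],"turn":0},{"jaw":10,"delta_pos":[0.0323,0,-0.0191],"turn":0},{"jaw":10,"delta_pos":[0.0377,0,-0.0223],"turn":0},{"jaw":10,"delta_pos":[0.043,0,-0.0255],"turn":0},{"jaw":10,"delta_pos":[0.043,0,-0.0255],"turn":0}]' | sed -n '1,2p;4p'
python3 - <<'E'
from fit import *
st()
im=camera("wrist");cv2.imwrite("pics/w17.png",im[:,:,::-1]);r=rows("pics/w17.png",205);print(np.round(r,1),[round(float(pitch(r[:k],piv=(0,-.026),W=300)[0]),2) for k in (5,6,7,8) if k<=len(r)])
E
```

```text
clock: 18.75
position: [0.5615, -0.0157, 0.0837]
ft_force: [-0.6, -1.3, 3.9]
clock: 19.5
position: [0.606, -0.0282, 0.1116]
ft_force: [-9.5, 3.3, 3.9]
clock: 20.25
position: [0.6486, -0.0405, 0.1377]
ft_force: [-3.9, 0.7, 4.2]
t 20.25 pos [ 0.6486 -0.0405  0.1377] F [-3.9  0.7  4.2] T [0.16 0.63 0.06] grip 0.259
[185.6 169.  150.6 130.4 107.6  82.3  53.4  20.4] [29.56, 29.03, 28.99, 29.56]
```

```bash
python3 -m handwheel '[{"jaw":10,"delta_pos":[-0.006,0,-0.0104],"turn":0},{"jaw":10,"delta_pos":[-0.015,0,-0.05],"turn":0},{"jaw":10,"delta_pos":[-0.015,0,-0.09],"turn":0},{"jaw":10,"delta_pos":[-0.015,0,-0.1],"turn":0},{"jaw":10,"delta_pos":[-0.015,0,-0.1],"turn":0}]' 100
python3 - <<'E'
from fit import *
plan([.4405,.273,.2],6.7)
E
```

```text
clock: 20.72
position: [0.6356, -0.0365, 0.2423]
ee_rot: [0.99, -0.14, 0.004, -0.0]
ft_force: [0.3, 0.6, -2.2]
grip_width: 0.256
pos [ 0.6356 -0.0365  0.2423] yaw -16.04 axis z [ 0.008 -0.001 -1.   ] delta [-0.2734 -0.2435  0.0406] turn -0.1263
```

```bash
python3 -m handwheel '[{"jaw":10,"delta_pos":[-0.03,-0.027,0],"turn":-0.02},{"jaw":10,"delta_pos":[-0.06,-0.054,0],"turn":-0.05},{"jaw":10,"delta_pos":[-0.09,-0.081,0],"turn":-0.08},{"jaw":10,"delta_pos":[-0.12,-0.108,0],"turn":-0.11},{"jaw":10,"delta_pos":[-0.15,-0.135,0],"turn":-0.126},{"jaw":10,"delta_pos":[-0.18,-0.162,0.005],"turn":-0.126},{"jaw":10,"delta_pos":[-0.21,-0.189,0.015],"turn":-0.126},{"jaw":10,"delta_pos":[-0.24,-0.216,0.025],"turn":-0.126},{"jaw":10,"delta_pos":[-0.273,-0.2435,0.035],"turn":-0.126},{"jaw":10,"delta_pos":[-0.273,-0.2435,0.035],"turn":-0.126}]' 100
python3 -m handwheel '[{"jaw":10,"delta_pos":[0,0,0.02],"turn":0},{"jaw":10,"delta_pos":[0,0,0.04],"turn":0},{"jaw":10,"delta_pos":[0,0,0.04],"turn":0},{"jaw":10,"delta_pos":[0,0,0.04],"turn":0},{"jaw":10,"delta_pos":[0,0,0.04],"turn":0}]' 100
python3 - <<'E'
from fit import *
plan([.4405,.273,.05],6.7);pickle.dump(calibration("wrist"),open("w18.pkl","wb"))
cv2.imwrite("pics/w18.png",camera("wrist")[:,:,::-1])
s=camera("scene")[:,:,::-1];cv2.imwrite("pics/s18c.png",cv2.resize(s[90:230,270:440],None,fx=4.5,fy=4.2,interpolation=cv2.INTER_CUBIC))
E
```

```text
clock: 21.55
position: [0.4324, 0.2789, 0.2002]
ee_rot: [0.998, 0.063, -0.002, -0.001]
ft_force: [-0.2, 0.6, -1.7]
grip_width: 0.257
clock: 21.97
position: [0.4391, 0.2726, 0.1628]
ee_rot: [0.998, 0.058, 0.0, -0.0]
ft_force: [-0.4, 0.0, -1.4]
grip_width: 0.257
pos [0.4391 0.2726 0.1628] yaw 6.62 axis z [ 0.  0. -1.] delta [ 0.0014 -0.0002  0.1128] turn -0.0004
```

View pics/w18.png

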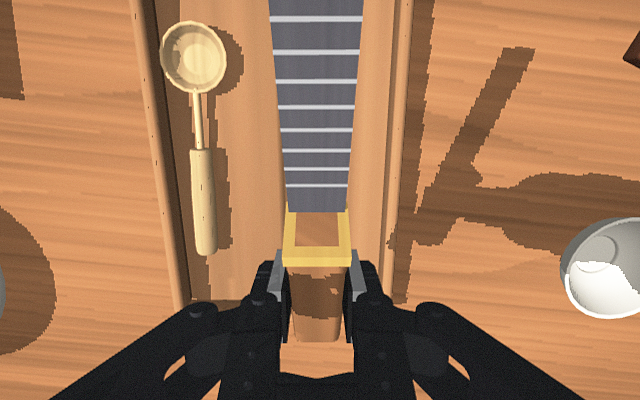

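View pics/s18c.png

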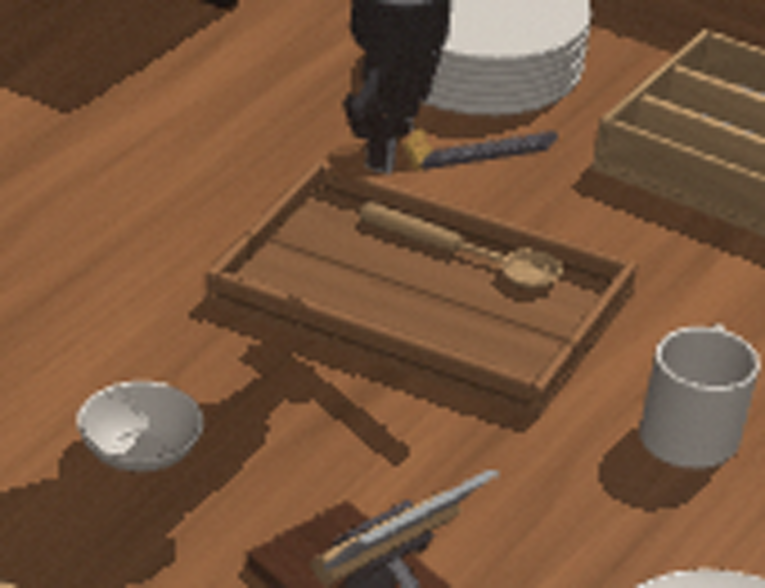

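```bash
python3 -m handwheel '[{"jaw":10,"delta_pos":[0.0,0,0.035],"turn":0},{"jaw":10,"delta_pos":[0.0,0,0.07],"turn":0},{"jaw":10,"delta_pos":[0.0,0,0.105],"turn":0},{"jaw":10,"delta_pos":[0.0,0,0.108],"turn":0},{"jaw":10,"delta_pos":[0.0,0,0.108],"turn":0},{"jaw":10,"delta_pos":[0.0,0,0.108],"turn":0}]' 100
python3 -m handwheel '[{"jaw":10,"delta_pos":[0.0,0,0.004],"turn":0},{"jaw":10,"delta_pos":[0.0,0,0.008],"turn":0},{"jaw":10,"delta_pos":[0.0,0,0.008],"turn":0}]' 100
python3 - <<'E'
from fit import *
s=camera("scene")[:,:,::-1];cv2.imwrite("pics/s19c.png",cv2.resize(s[90:230,270:440],None,fx=4.5,fy=4.2,interpolation=cv2.INTER_CUBIC))
E
```

```text
clock: 22.57
position: [0.4399, 0.2736, 0.0562]
ee_rot: [0.998, 0.058, 0.001, -0.001]
ft_force: [1.0, 0.7, -1.2]
grip_width: 0.258
clock: 22.82
position: [0.4394, 0.2728, 0.0468]
ee_rot: [0.998, 0.058, 0.001, -0.0]
ft_force: [-0.6, 1.2, -1.5]
grip_width: 0.259
```

View pics/s19c.png

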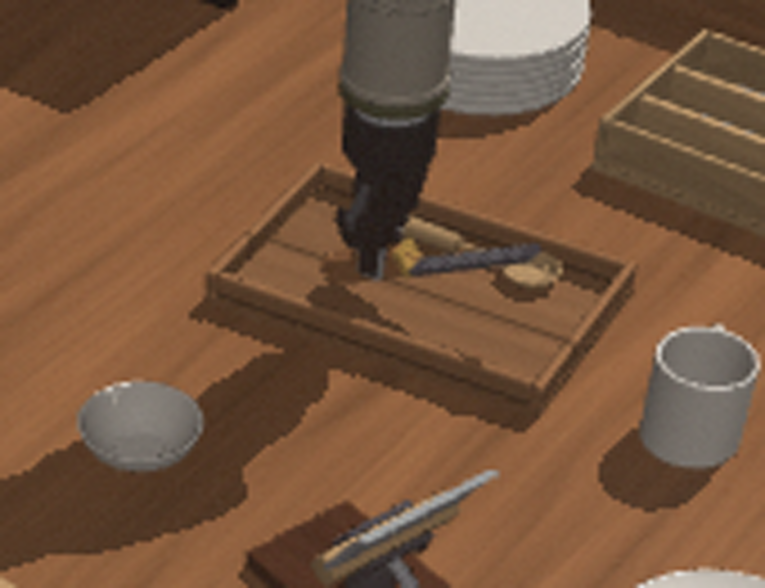

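```bash
python3 -m handwheel '[{"jaw":10,"delta_pos":[0,0,0],"turn":0},{"jaw":10,"delta_pos":[0.001,0,0.004],"turn":0},{"jaw":10,"delta_pos":[0.002,0,0.008],"turn":0},{"jaw":10,"delta_pos":[0.003,0,0.012],"turn":0},{"jaw":10,"delta_pos":[0.004,0,0.015],"turn":0},{"jaw":10,"delta_pos":[0.004,0,0.015],"turn":0}]' 20
python3 -m handwheel '[{"jaw":10,"delta_pos":[0.001,0,0.004],"turn":0},{"jaw":10,"delta_pos":[0.002,0,0.008],"turn":0},{"jaw":10,"delta_pos":[0.003,0,0.011],"turn":0},{"jaw":10,"delta_pos":[0.004,0,0.0135],"turn":0},{"jaw":10,"delta_pos":[0.004,0,0.0135],"turn":0}]' 20
python3 - <<'E'
from fit import *
st()
cv2.imwrite("pics/w20.png",camera("wrist")[:,:,::-1])
s=camera("scene")[:,:,::-1];cv2.imwrite("pics/s20c.png",cv2.resize(s[90:230,270:440],None,fx=4.5,fy=4.2,interpolation=cv2.INTER_CUBIC))
r=rows("pics/w20.png",210);print(r)
E
```

```text
clock: 23.37
position: [0.4472, 0.2748, 0.034]
ee_rot: [0.998, 0.057, 0.004, -0.002]
ft_force: [6.0, -0.3, 19.5]
grip_width: 0.254
clock: 23.78
position: [0.4501, 0.2756, 0.0196]
ee_rot: [0.998, 0.058, 0.003, -0.002]
ft_force: [6.0, 1.4, 9.5]
grip_width: 0.258
t 23.78 pos [0.4501 0.2756 0.0196] F [6.  1.4 9.5] T [ 0.48 -0.67 -0.09] grip 0.258
[181.10057336 162.22592655 142.44378698 121.50446219  99.83297628
  76.96354315  52.56925464  27.28819106]
```

View pics/w20.png

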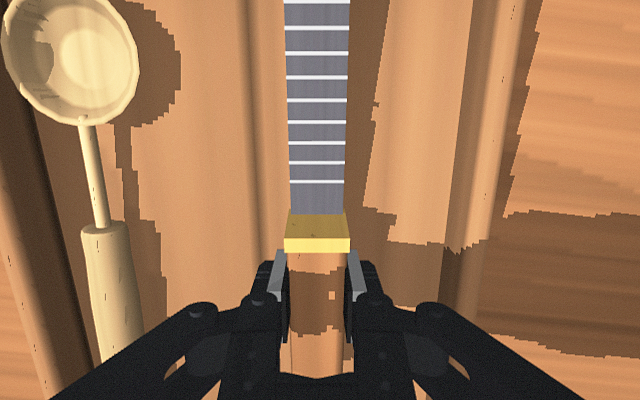

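View pics/s20c.png

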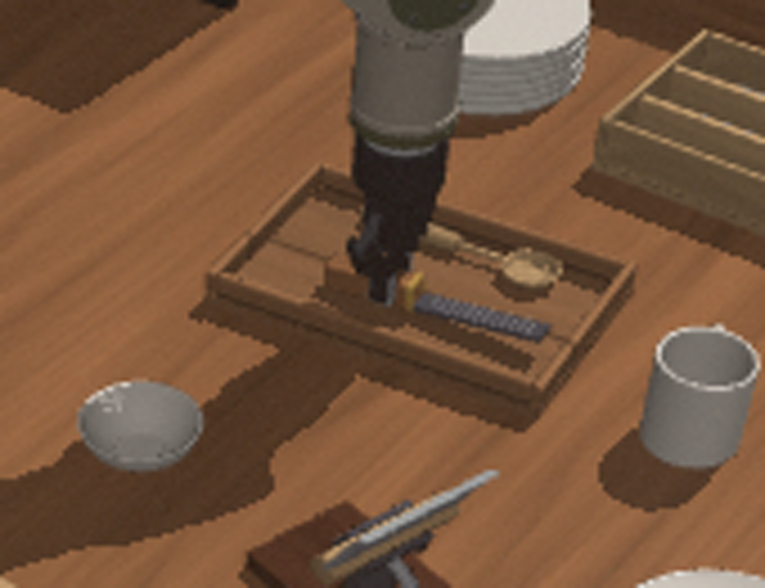

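```bash
python3 -m handwheel '[{"jaw":10,"delta_pos":[0.001,0,0.0015],"turn":0},{"jaw":10,"delta_pos":[0.001,0,0.003],"turn":0},{"jaw":10,"delta_pos":[0.001,0,0.003],"turn":0},{"jaw":10,"delta_pos":[0.001,0,0.003],"turn":0}]' 20
python3 - <<'E'
from fit import *
st()
cv2.imwrite("pics/w21.png",camera("wrist")[:,:,::-1])
r=rows("pics/w21.png",210);print(r, pitch(r[:8],piv=(0,-.026),W=30))
E
```

```text
clock: 24.22
position: [0.4511, 0.2753, 0.0167]
ee_rot: [0.998, 0.058, 0.003, -0.001]
ft_force: [6.6, 1.4, 10.5]
grip_width: 0.258
t 24.22 pos [0.4511 0.2753 0.0167] F [ 6.6  1.4 10.5] T [ 0.24 -0.69 -0.01] grip 0.258
[181.99229126 163.11393466 143.47265532 122.99858144 101.50168299
  79.48406913  56.41491771  31.56387854   6.54976826] (np.float64(3.1025343484821577), array([ 3.04631997, -1.14404866]), np.float64(0.4224012275503526))
```

```bash
python3 -m handwheel '[{"jaw":10,"delta_pos":[0.0005,0,0.001],"turn":0},{"jaw":10,"delta_pos":[0.0005,0,0.002],"turn":0},{"jaw":10,"delta_pos":[0.0005,0,0.002],"turn":0}]' 20
python3 -m handwheel '[{"jaw":26,"delta_pos":[0,0,0],"turn":0},{"jaw":28,"delta_pos":[0,0,0],"turn":0},{"jaw":34,"delta_pos":[0,0,0],"turn":0},{"jaw":42,"delta_pos":[0,0,0],"turn":0},{"jaw":46,"delta_pos":[0,0,0],"turn":0},{"jaw":46,"delta_pos":[0,0,0],"turn":0},{"jaw":46,"delta_pos":[0,0,0],"turn":0},{"jaw":46,"delta_pos":[0,0,0],"turn":0}]' 20
python3 - <<'E'
from fit import *
st()
cv2.imwrite("pics/w22.png",camera("wrist")[:,:,::-1])
E
```

```text
clock: 24.52
position: [0.4517, 0.2755, 0.0148]
ee_rot: [0.998, 0.058, 0.003, -0.002]
ft_force: [7.1, 2.5, 11.0]
grip_width: 0.255
clock: 25.18
position: [0.4483, 0.2738, 0.0127]
ee_rot: [0.998, 0.058, 0.0, 0.0]
ft_force: [-0.3, 0.4, 0.4]
grip_width: 0.544
t 25.18 pos [0.4483 0.2738 0.0127] F [-0.3  0.4  0.4] T [ 0.05 -0.03 -0.01] grip 0.544
```

View pics/w22.png

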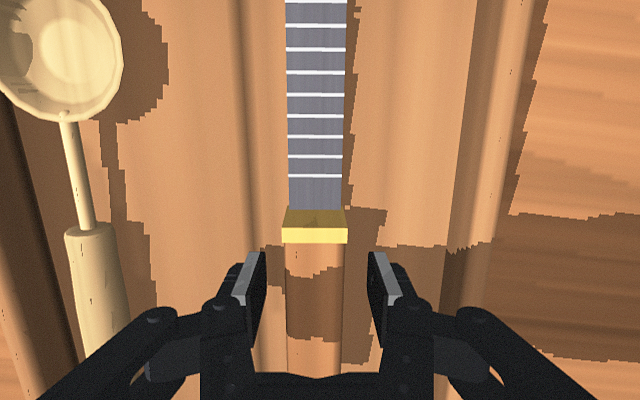

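Released cleanly. Now I retreat upward and check.

```bash
python3 -m handwheel '[{"jaw":46,"delta_pos":[0,0,-0.02],"turn":0},{"jaw":46,"delta_pos":[0,0,-0.05],"turn":0},{"jaw":46,"delta_pos":[0,0,-0.09],"turn":0},{"jaw":46,"delta_pos":[0,0,-0.13],"turn":0},{"jaw":46,"delta_pos":[0,0,-0.17],"turn":0},{"jaw":46,"delta_pos":[0,0,-0.21],"turn":0},{"jaw":46,"delta_pos":[0,0,-0.21],"turn":0},{"jaw":46,"delta_pos":[0,0,-0.21],"turn":0}]' 20
python3 - <<'E'
from fit import *
st();c=calibration("wrist");pickle.dump(c,open("w23.pkl","wb"))
cv2.imwrite("pics/w23.png",camera("wrist")[:,:,::-1])
cv2.imwrite("pics/s23.png",camera("scene")[:,:,::-1])
E
```

```text
clock: 25.9
position: [0.4493, 0.2745, 0.2251]
ee_rot: [0.998, 0.058, 0.002, -0.001]
ft_force: [0.6, 0.0, -0.7]
grip_width: 0.54
t 25.90 pos [0.4493 0.2745 0.2251] F [ 0.6  0.  -0.7] T [-0.02 -0.02 -0.02] grip 0.54
```

View pics/w23.png

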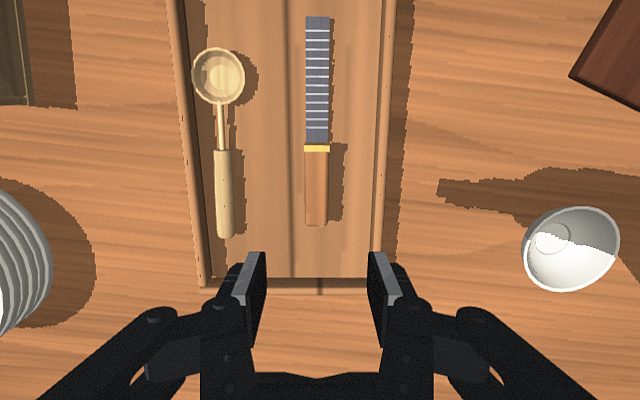

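View pics/s23.png

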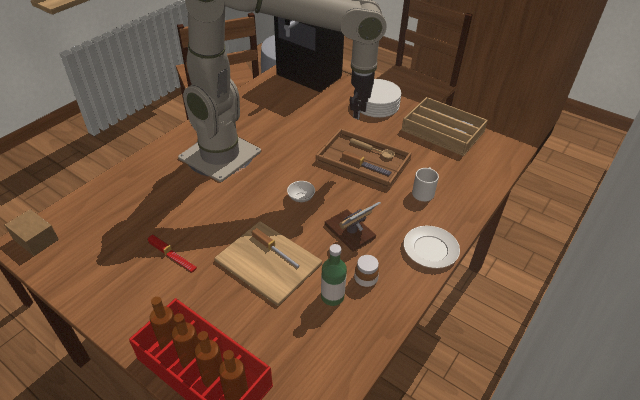

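Run:
```python
from fit import *
c=pickle.load(open("w23.pkl","rb"))
ctr=np.array([.459,.3036]);a=np.radians(6.7);ex=np.array([np.cos(a),np.sin(a)]);ey=np.array([-ex[1],ex[0]])
for n,uv,z in (("tip",(317,17),.016),("rear",(316,225),.036),("wallR inner top",(373,278),.036),("spoon handle end",(226,236),.02)):
  p=px2w(c,uv,z)[:2]-ctr;print(n,np.round([p@ex,p@ey],4))
hand_in()
```

```text
tip [ 0.1297 -0.0279]
rear [-0.0663 -0.0271]
wallR inner top [-0.1277 -0.0888]
spoon handle end [-0.0856  0.0711]
the job is handed in; nothing more can be done
```

The filing is done and the file lies flat in the empty part of the trough, released. I handed the job in at about 26 s of the 64 s allowed; it gave no verdict.

**Pick-up:** I gripped the hatched, brown-handled flat file at 100 N, about 37 mm behind its middle. The round steel and the red look-alike were left alone.

**Setting the angle:** The tool can only point straight down. So I held the file at 20 N, let it pivot on the scraper's edge until it lay flat on the bevel, then tightened to 100 N. That pivot rested the file on the blade before the counted strokes began. Touch put the edge at about 151 mm, so the middle of the bevel was at about 148 mm.

**Strokes:** I made five forward strokes from tip to heel, 102 to 107 mm each, lifting the file about 12 mm clear for each return. The wrist pictures put the file's pitch at 29 to 31 degrees.

**Pressure:** By the forces read during the strokes, it was mostly about 6 to 10 N. On the first stroke it rose to about 15 N near the heel, so I reduced it for the rest.

**Final checks:**
- **File:** It runs from about x = -66 to +130 mm at y = -28 mm in the trough. That is inside the walls and clear of the spoon, whose handle end is at y = +71 mm.
- **Other things:** The last scene picture showed nothing else disturbed, and the gripper is open about 0.2 m above.
- **Doubtful readings:** The image pitch fits scattered by about 1 degree, and the file sagged about 1 degree when unloaded in the air. My first camera estimate of the edge position was 2 to 4 mm off the touch result.

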